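# Make up the roller spares case at the CNC bench

### The job

Lift the lid of the blue case open until it rests on its stop and leave it open. Rock each bottle that has a red ball jammed in its neck side to side over the case until the ball drops into the front compartment (the yellow one, nearest the robot), and stand the bottles neck down in the rack again, one to a slot. Put every steel roller cup into the rear compartment (the black one beside the hinge), without disturbing the tape measure, the screwdriver or the water bottle.

Things in the scene. Friction and masses are not known exactly. Their poses are not given: they have to be found in the camera images.
- case: Blue open case, fixed to the bench, 230 (x) x 200 (y) x 60 mm high, walls and floor 5 mm. Origin: centre of its underside; +x points to the hinge side, away from the robot. A 4 mm divider at x = 0, top 53 mm above the bench, makes a front compartment (x < 0, yellow floor, for balls) and a rear one (x > 0, black floor, for cups), each 108 x 190 mm inside.
- lid (a joint): Hinge of the case's lid, rad: 0 closed, 1.75 fully open on its stop, leaning back 10 degrees past upright. The hinge is stiff (about 0.42 Nm): the lid stays where it is left. Lid 230 x 200 x 8 mm, 0.25 kg.
- lid_hinge (a point): Point on the hinge axis, middle of the case's far top edge, at the lid's underside (60.5 mm above the bench). The axis runs along the case's y; the lid runs from here 230 mm towards the case's -x when shut.
- lid_handle (a point): Middle of the black bar handle on the lid's top, a round bar 11 mm thick and 100 mm long along the case's y, standing 35 mm off the lid's top and 30 mm in from its front edge (with the lid shut, 200 mm before the hinge and 43 mm above it); it turns with the lid.
- rack: Aluminium bottle rack, fixed, 60 (x) x 210 (y) mm, plate 8 mm thick, its top 103 mm above the bench. Origin: centre of its underside. Two windows, 36 mm along x and 48 mm along y. A bottle's shoulders rest on the plate with its neck through a window, its wide side along the rack's y and its mouth 13 mm above the bench.
- slot1 (a point): Centre of the first window of the rack, on the plate's top.
- slot2 (a point): Centre of the second window, 100 mm from the first along the rack's -y, on the plate's top.
- bottle1: Flat clear rigid bottle, 165 mm tall, 90 g, kept NECK DOWN. Origin: centre of its mouth (lowest point); z up to the closed base. Body z 90 to 165 mm, 42 mm thick (x), 70 mm wide (y): grip across the 42 mm near the top. Neck z 0 to 90 mm, 28 (x) x 37 mm (y). Orange base; starts in slot1.
- bottle2: Flat clear rigid bottle, 165 mm tall, 90 g, kept NECK DOWN. Origin: centre of its mouth (lowest point); z up to the closed base. Body z 90 to 165 mm, 42 mm thick (x), 70 mm wide (y): grip across the 42 mm near the top. Neck z 0 to 90 mm, 28 (x) x 37 mm (y). Green base; starts in slot2.
- bottle1_grip (a point): Point on the axis of bottle1, 145 mm above its mouth, where to grip it (20 mm below its top; deeper, the gripper's linkage may press on it). To empty: hold the mouth down over the target and tilt about the bottle's x axis 35 to 40 degrees one way, then the other. Top leaning to +y, the ball goes from upper to lower rib; then top to -y, it drops out, straying up to 40 mm sideways.
- bottle1_neck (a point): Root of the upper of two staggered ribs in the neck of bottle1: upper on the -y side 46 mm above the mouth, lower on the +y side 15 mm above it. Each sticks out 11 of the 31 mm inner width and rises 16 degrees to its tip, so the ball stays caught while the bottle is upright; jerky carrying (over 2 m/s2) can free it early.
- bottle2_grip (a point): Point on the axis of bottle2, 145 mm above its mouth, where to grip it (20 mm below its top; deeper, the gripper's linkage may press on it). To empty: hold the mouth down over the target and tilt about the bottle's x axis 35 to 40 degrees one way, then the other. Top leaning to +y, the ball goes from upper to lower rib; then top to -y, it drops out, straying up to 40 mm sideways.
- bottle2_neck (a point): Root of the upper of two staggered ribs in the neck of bottle2: upper on the -y side 46 mm above the mouth, lower on the +y side 15 mm above it. Each sticks out 11 of the 31 mm inner width and rises 16 degrees to its tip, so the ball stays caught while the bottle is upright; jerky carrying (over 2 m/s2) can free it early.
- ball1_center (a point): Red nylon ball, 16 mm diameter, 12 g; point at its centre. At the start it is caught in the neck of bottle1, 57 mm above the mouth; absent (None) if that bottle is empty.
- ball2_center (a point): Red nylon ball, 16 mm diameter, 12 g; point at its centre. At the start it is caught in the neck of bottle2, 57 mm above the mouth; absent (None) if that bottle is empty.
- ball1: The same red ball as ball1_center; origin turns as it rolls.
- ball2: The same red ball as ball2_center; origin turns as it rolls.
- cup1: Steel roller cup, 70 g: flange 42 mm diameter and 4 mm thick at the foot, barrel 30 mm diameter from 4 to 26 mm height. Origin: centre of its underside, z along its axis. Stands flange down on the bench at the start, or is absent (None).
- cup2: Steel roller cup, 70 g: flange 42 mm diameter and 4 mm thick at the foot, barrel 30 mm diameter from 4 to 26 mm height. Origin: centre of its underside, z along its axis. Stands flange down on the bench at the start, or is absent (None).
- cup3: Steel roller cup, 70 g: flange 42 mm diameter and 4 mm thick at the foot, barrel 30 mm diameter from 4 to 26 mm height. Origin: centre of its underside, z along its axis. Stands flange down on the bench at the start, or is absent (None).
- cup4: Steel roller cup, 70 g: flange 42 mm diameter and 4 mm thick at the foot, barrel 30 mm diameter from 4 to 26 mm height. Origin: centre of its underside, z along its axis. Stands flange down on the bench at the start, or is absent (None).
- tape: Yellow tape measure, 68 x 42 x 66 mm, to be left alone. Origin: centre of its underside.
- driver: Red-handled screwdriver lying on the bench, to be left alone.
- water: Clear water bottle, 64 mm diameter, 190 mm tall, to be left alone. Origin: centre of its underside.
Things that resemble listed ones, but are neither listed nor needed, are in the scene too. Leave any orange look-alike of the cup1 alone.

How it is judged:
On the way:
1. the lid is lifted open onto its stop (value of joint lid above 1.65 rad), for 0.3 s.
At the end, for the whole second after the job is handed in: The lid is open on its stop (over 1.65 rad); each ball present lies in the front compartment and each cup present in the rear one, at rest; both bottles stand neck down in the rack's windows, within 0.12 rad of upright, at rest (value of joint lid above 1.65 rad and x of ball1_center in the frame of case between -0.112 and 0 m and y of ball1_center in the frame of case between -0.097 and 0.097 m and z of ball1_center in the frame of case between 0 and 0.045 m and linear speed of each of ball1, ball2 below 0.1 m/s and x of bottle1 in the frame of rack between -0.015 and 0.015 m and y of bottle1 in the frame of rack between -0.07 and 0.07 m and z of bottle1 in the frame of rack between 0.005 and 0.02 m and angle between each of bottle1, bottle2's own z axis and vertical below 0.12 rad and linear speed of each of bottle1, bottle2, cup1, cup2, cup3, cup4 below 0.05 m/s and x of ball2_center in the frame of case between -0.112 and 0 m and y of ball2_center in the frame of case between -0.097 and 0.097 m and z of ball2_center in the frame of case between 0 and 0.045 m and x of bottle2 in the frame of rack between -0.015 and 0.015 m and y of bottle2 in the frame of rack between -0.07 and 0.07 m and z of bottle2 in the frame of rack between 0.005 and 0.02 m and x of cup1 in the frame of case between 0 and 0.112 m and y of cup1 in the frame of case between -0.097 and 0.097 m and z of cup1 in the frame of case between 0 and 0.045 m and x of cup2 in the frame of case between 0 and 0.112 m and y of cup2 in the frame of case between -0.097 and 0.097 m and z of cup2 in the frame of case between 0 and 0.045 m and x of cup3 in the frame of case between 0 and 0.112 m and y of cup3 in the frame of case between -0.097 and 0.097 m and z of cup3 in the frame of case between 0 and 0.045 m and x of cup4 in the frame of case between 0 and 0.112 m and y of cup4 in the frame of case between -0.097 and 0.097 m and z of cup4 in the frame of case between 0 and 0.045 m); the robot touches nothing.
It fails at once if the tape measure is disturbed (moved over 30 mm) (distance of tape from where it was at the start of the episode above 0.03 m).
It fails at once if the screwdriver is disturbed (moved over 30 mm) (distance of driver from where it was at the start of the episode above 0.03 m).
It fails at once if the water bottle is disturbed (moved over 30 mm) (distance of water from where it was at the start of the episode above 0.03 m).
Of ball1, ball2 only 1 to 2 are there at a start; the rules pass over those that are not, and their reading is None.
Of cup1, cup2, cup3, cup4 only 3 to 4 are there at a start; the rules pass over those that are not, and their reading is None.
At some moment in a run one of cup1, cup2, cup3, cup4 may be knocked a few centimetres aside while the robot is not near it.
It also fails if it takes over 210 s, if anything falls off the work surface, if the arm or the gripper's body presses on something with over 40 N, if the wrist force passes 120 N, or if a joint passes its speed limit or range.

### The arm

A 7-joint arm with a two-finger parallel gripper is mounted at the origin on the work surface. World frame = base frame: x ahead of the robot, y to its left, z up, the work surface at z = 0. Lengths are in m, angles in rad, forces in N, time in s.
With the tool pointing down it reaches from about 0.425 to 0.875 m from the base axis. Payload 4.7 kg.
Tool frame: the origin (TCP) lies on the centre line of the jaws, within the pads' length; the fingertips stand 14 mm ahead of it and the grasp point (between the pads) lies 5 mm behind it; z points along the fingers, y is the direction in which the jaws open and shut (so a half turn about z gives the same grasp; the last joint's range is limited). The gripper opens to 87 mm and grips with 3 to 60 N. Pads are 19 mm wide; open, the fingers measure 117 mm over their backs; the gripper's body (75 mm by 190 mm) begins 51 mm behind the grasp point.
Start: joints at [1.187, 0.321, -0.07, 1.45, 0.023, 1.371, -0.057], TCP at [0.252, -0.599, 0.237] pointing down, gripper open.
Joint ranges: [-2.86, 2.86], [-0.3, 2.09], [-1.38, 1.24], [0.06, 2.45], [-1.56, 4.7], [0.09, 2.05], [-2.69, 2.69]. Speed limits (rad/s): [2.57, 2.57, 3.14, 3.14, 3.14, 3.14, 3.14].

### API

Orientations are given as a rotation vector (axis times angle).
In Python, from bench import ctrl gives the robot as it stands. The module is installed in compiled form; this text tells all that it offers.
- The arm moves only by the tool step_arm, never from a script. Its argument "plan" is a list of rows, each a list of 3 entries, a list of its own where there are three numbers: the turn, a rotation vector about the tool's x, y, z in rad, then the shift along the tool's x, y, z in m, then the closure in counts, from 0 (fully open) to 255 (shut). In form: [[[rx, ry, rz], [x, y, z], hand], ...]. A call has exactly 10 rows; each row is the pose to reach, as a shift and turn from the pose commanded when the call began, along the tool's axes at that moment; what a row does not reach only later rows make up. A row lasts 1/8 s, in which the tool goes at most 62.5 mm and 10.7 degrees, less where a joint would pass 70% of its speed; a pose out of reach is approached as far as the arm can. A call with a gripper value outside its range is refused whole. The fingers move at their own pace and stop on an object; "squeeze" is the grip in N (left out, the last holds). Time passes only in rows, so rows that repeat a pose let the fingers close, or fill a call up. It gives the time, the measured TCP pose, the force and the opening at its end, in the units of the state.
- ctrl.get_state(): the state, without advancing time (a new reading comes with each control period).
- ctrl.get_image(name): name is "scene" or "top" or "wrist"; returns the picture (420x560x3 uint8, red, green, blue); there is no depth.
- ctrl.calibration(name): a dict with "fov_y" (degrees; the focal length in pixels is half the picture's height over the tangent of half this angle, whatever the lens; pixels are square), "cx", "cy" (the principal point, pixels), "rvec" (rotation vector, rad) and "tvec" (3), from world to camera coordinates, as OpenCV has them. Camera axes: x right, y down, z forward; pixel columns grow to the right and rows downward; lengths in m; the calibration is good to about 2 mm. A picture is of the moment at which its call begins: read the wrist's pose just before it. calibration takes no time and is no camera call; for the wrist camera it gives the pose at the moment of the call.
- ctrl.close_job(): hands the job in, once; it reports no verdict.
Trained networks look in the newest picture that a camera, given by its name, has taken for a name from the list of things; names that differ only in an ending like _2 or _b are one class to them, and where a whole thing is asked for, a point or a joint stands for the part that bears it (a point fixed in the world has none). Each returns a list of dicts, best first, with "score" (0 to 1); they miss things now and then, are a little off and sometimes report something else, mostly with a low value. They report only what shows in the picture. A call takes as long as a camera call. They do not tell look-alikes from the thing itself.
- ctrl.cut_out(camera, label): "pixels" (420x560 bool, what is visible of it) and "rect" ([left, top, width, height] in pixels, round what is visible of it).
The state is a dict: "time": time; "joint_positions": joint angles; "qd": joint speeds; "joint_torque": joint torques, N m; "position": TCP position; "tool_rot": TCP orientation; "ft_force": force on the tool from outside, world axes, zero at the start; "torque": the same for the moment, N m; "grip_width": opening from 0.0 (shut) to 1.0 (fully open).
Only numpy, scipy, OpenCV 4.12 (cv2) and the standard library are available. Lean on these libraries where they do the work, as an engineer would, in place of code of your own. Each camera call takes 0.05 s, during which the arm holds its last target.

## Working session

There is one attempt and no reset: what is moved stays moved. The work goes in short steps, Python scripts to look and compute and a tool call to move; the robot and the scene stay as the last step left them, time stands still between calls to the robot, and variables do not carry over. Pictures are saved under pics/ and viewed, and the job is handed in when it is done.

Besides the shell and the picture viewer there is one more tool, called after ">>>" as a command line: name --argument value ..., lists and objects as JSON in quotes. step_arm: Moves the arm, as the interface text tells. Its arguments: {"type":"object","properties":{"plan":{"type":"array"},"squeeze":{"type":"number"}},"required":["plan"]}

```bash
mkdir -p pics; python3 - <<'E'
from bench import ctrl
import cv2
s=ctrl.get_state(); print({k:s[k] for k in('time','position','tool_rot','ft_force','grip_width')})
for n in('scene','top','wrist'):
    im=ctrl.get_image(n); cv2.imwrite(f'pics/a_{n}.png',im[:,:,::-1]); print(n,ctrl.calibration(n))
print(ctrl.get_state()['time'])
E
```

```text
{'time': 0.0, 'position': array([ 0.25155048, -0.59879047,  0.23548259]), 'tool_rot': array([-3.07787949e+00, -6.20444094e-01,  7.53855407e-04]), 'ft_force': array([-0.66737594, -0.10522358, -0.62354657]), 'grip_width': 1.0020216498536803}
scene {'fov_y': 44.893492410614456, 'cx': 282.1632828770334, 'cy': 205.8278007218563, 'rvec': array([ 1.23295502,  2.11749487, -1.08168467]), 'tvec': array([ 0.30822395, -0.17702057,  1.8684501 ])}
top {'fov_y': 50.918081825551184, 'cx': 275.99997019351827, 'cy': 206.6180676857565, 'rvec': array([ 2.16991692, -2.15541867,  0.12502978]), 'tvec': array([-0.06264915,  0.56234904,  1.28225002])}
wrist {'fov_y': 59.97940011652423, 'cx': 284.42478219161165, 'cy': 212.3350599026524, 'rvec': array([-2.40539167,  1.59729385,  0.23996637]), 'tvec': array([-0.64941438, -0.03418695,  0.39124408])}
0.15
```

View pics/a_scene.png

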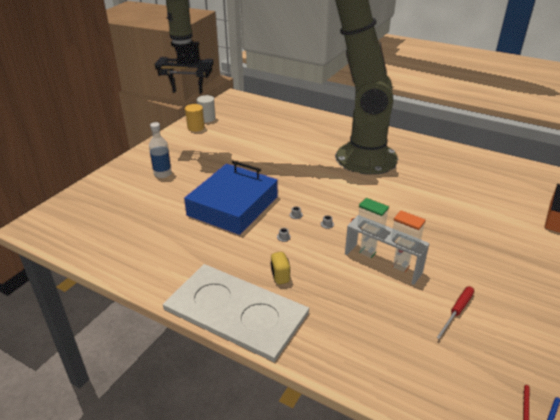

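View pics/a_top.png

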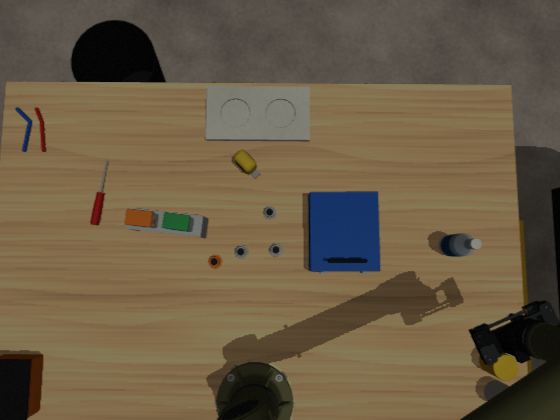

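View pics/a_wrist.png

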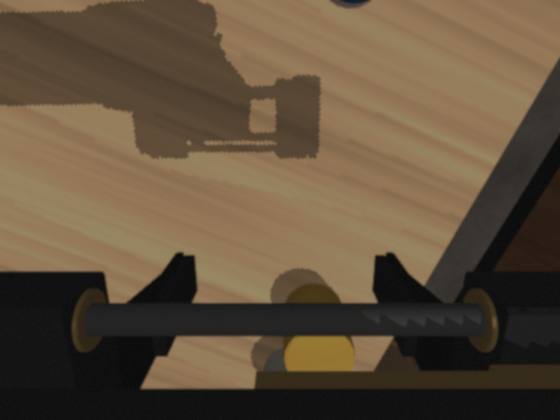

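```bash
cat > h.py <<'E'
import numpy as np, cv2
from scipy.spatial.transform import Rotation as R
from bench import ctrl
def cam(n):
    c=ctrl.calibration(n); f=210/np.tan(np.radians(c['fov_y'])/2)
    return f,c['cx'],c['cy'],R.from_rotvec(c['rvec']).as_matrix(),np.array(c['tvec'])
def proj(C,P):
    f,cx,cy,M,t=C; q=np.atleast_2d(P)@M.T+t
    return np.c_[cx+f*q[:,0]/q[:,2],cy+f*q[:,1]/q[:,2]]
def back(C,uv,z):
    f,cx,cy,M,t=C; uv=np.atleast_2d(uv)
    d=np.c_[(uv[:,0]-cx)/f,(uv[:,1]-cy)/f,np.ones(len(uv))]@M
    o=-M.T@t; s=(np.broadcast_to(z,len(uv))-o[2])/d[:,2]
    return o+d*s[:,None]
def pose():
    s=ctrl.get_state(); return s,np.array(s['position']),R.from_rotvec(s['tool_rot'])
def shot(n,name,crop=None,scale=1):
    im=ctrl.get_image(n)[:,:,::-1]
    if crop: x,y,w,h=crop; im=im[y:y+h,x:x+w]
    if scale!=1: im=cv2.resize(im,None,fx=scale,fy=scale,interpolation=cv2.INTER_CUBIC)
    cv2.imwrite(f'pics/{name}.png',im)
E
python3 - <<'E'
from h import *
import pickle
np.set_printoptions(precision=4,suppress=True)
C={n:cam(n) for n in('scene','top')}
zt=dict(case=.065,rack=.103,bottle1=.178,bottle2=.178,cup1=.026,tape=.066,water=.1,driver=.02,lid_handle=.109,ball1=.07)
for n in('top','scene'):
    for l in zt:
        for d in ctrl.cut_out(n,l)[:6]:
            m=d['pixels']; v,u=np.nonzero(m)
            if len(u)==0: continue
            b=cv2.minAreaRect(np.c_[u,v].astype(np.float32))
            print(n,l,round(d['score'],2),d['rect'],'c',u.mean().round(1),v.mean().round(1),back(C[n],[u.mean(),v.mean()],zt[l])[0], 'corners',back(C[n],cv2.boxPoints(b),zt[l])[:,:2].ravel() if l in('case','rack') else '')
print(ctrl.get_state()['time'])
E
python3 - <<'E'
import cv2
im=cv2.imread('pics/a_top.png')
cv2.imwrite('pics/c1.png',cv2.resize(im[140:290,110:310],None,fx=4,fy=4,interpolation=cv2.INTER_CUBIC))
im=cv2.imread('pics/a_scene.png')
cv2.imwrite('pics/c2.png',cv2.resize(im[150:300,260:450],None,fx=4,fy=4,interpolation=cv2.INTER_CUBIC))
E
```

```text
top case 0.61 [308.1, 192.9, 71.7, 78.9] c 343.2 231.4 [ 0.4883 -0.2533  0.065 ] corners [ 0.6036 -0.1473  0.6094 -0.3584  0.3736 -0.3584  0.3681 -0.1518]
top rack 0.88 [125.8, 209.3, 83.5, 27.8] c 178.9 226.0 [0.4982 0.213  0.103 ] corners [0.4902 0.3587 0.5489 0.3551 0.527  0.133  0.4685 0.1377]
top rack 0.53 [89.8, 157.9, 21.0, 68.3] c 97.7 202.2 [0.5636 0.4442 0.103 ] corners [0.503  0.4688 0.6863 0.4313 0.679  0.4029 0.4959 0.4408]
top bottle1 0.78 [125.9, 209.9, 30.4, 16.1] c 140.7 217.9 [0.5137 0.298  0.178 ] corners 
top bottle1 0.68 [160.8, 213.2, 33.3, 19.5] c 177.2 221.9 [0.5036 0.2015 0.178 ] corners 
top bottle2 0.78 [125.9, 209.9, 30.4, 16.1] c 140.7 217.9 [0.5137 0.298  0.178 ] corners 
top bottle2 0.68 [160.8, 213.2, 33.3, 19.5] c 177.2 221.9 [0.5036 0.2015 0.178 ] corners 
top cup1 0.74 [308.4, 191.2, 72.6, 79.9] c 343.8 231.2 [ 0.4911 -0.2612  0.026 ] corners 
top cup1 0.67 [259.8, 206.7, 16.4, 14.6] c 269.0 212.4 [ 0.546  -0.0379  0.026 ] corners 
top cup1 0.63 [238.5, 241.8, 9.5, 14.9] c 240.5 251.5 [0.4291 0.0454 0.026 ] corners 
top cup1 0.44 [267.7, 241.9, 18.8
[... 1454 characters left out ...]
56.4] c 159.3 151.8 [ 0.3755 -0.6553  0.026 ] corners 
scene cup1 0.71 [287.6, 203.3, 14.3, 17.1] c 295.6 212.1 [ 0.4549 -0.0492  0.026 ] corners 
scene cup1 0.46 [276.2, 223.8, 15.6, 19.6] c 283.4 234.6 [ 0.5678 -0.0283  0.026 ] corners 
scene cup1 0.19 [390.1, 210.8, 37.3, 59.0] c 406.2 236.5 [0.4013 0.2821 0.026 ] corners 
scene tape 0.83 [271.8, 249.8, 20.2, 34.6] c 280.5 267.6 [0.7302 0.0548 0.066 ] corners 
scene driver 0.62 [438.7, 290.2, 39.1, 46.0] c 460.5 303.3 [0.5794 0.4808 0.02  ] corners 
scene lid_handle 0.68 [180.9, 162.6, 97.9, 57.9] c 232.2 188.6 [ 0.5441 -0.2162  0.109 ] corners 
scene ball1 0.69 [355.9, 197.5, 36.5, 59.3] c 371.5 223.0 [0.4471 0.1893 0.07  ] corners 
1.15
```

View pics/c1.png

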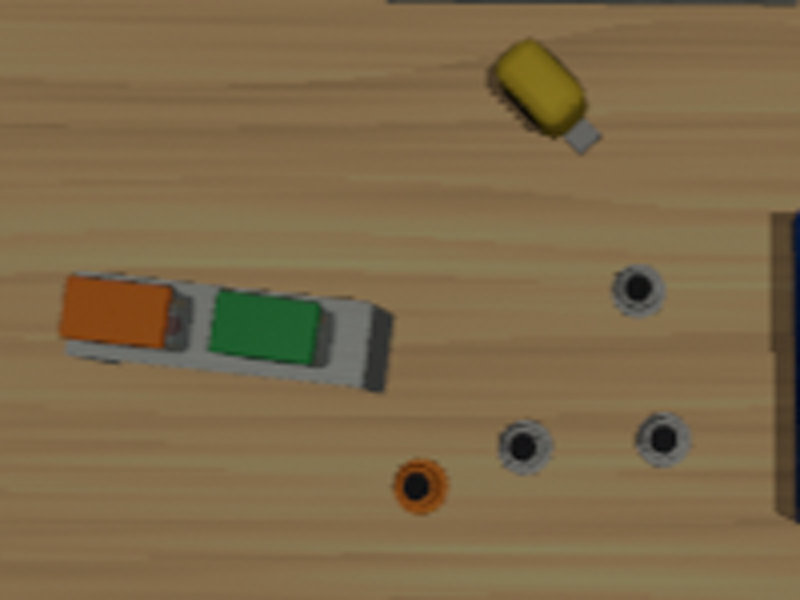

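View pics/c2.png

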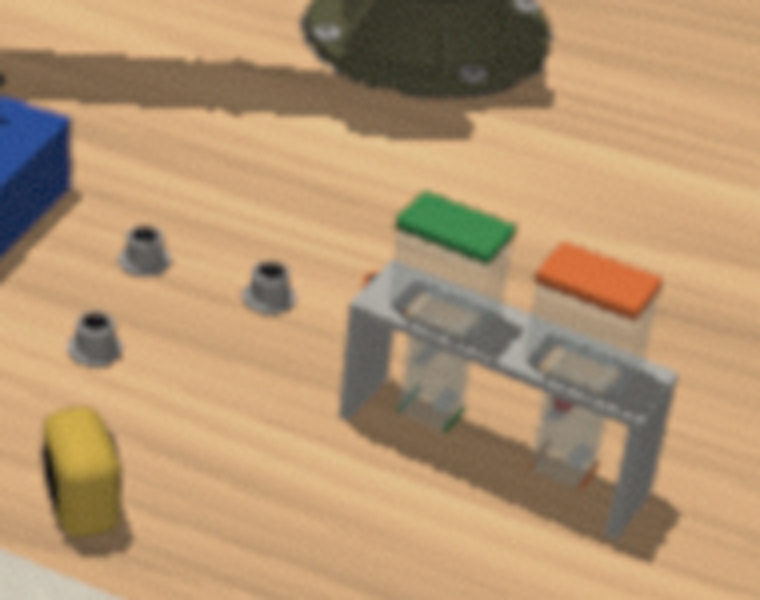

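```bash
cat > fit.py <<'E'
from h import *
from scipy.optimize import minimize
np.set_printoptions(precision=4,suppress=True)
def hullmask(C,P,S=4):
    q=proj(C,P); h=cv2.convexHull(np.float32(q)).reshape(-1,2)
    m=np.zeros((420*S,560*S),np.uint8)
    cv2.fillPoly(m,[np.int32(np.round(((h+.5)*S-.5)*16))],255,shift=4)
    return cv2.resize(m,(560,420),interpolation=cv2.INTER_AREA).astype(float)/255
def box(x,y,yaw,lx,ly,z0,z1):
    P=np.array([[a*lx/2,b*ly/2,z] for a in(-1,1) for b in(-1,1) for z in(z0,z1)])
    c,s=np.cos(yaw),np.sin(yaw); return np.c_[x+c*P[:,0]-s*P[:,1],y+s*P[:,0]+c*P[:,1],P[:,2]]
if __name__=='__main__':
    C={n:cam(n) for n in('scene','top')}
    im={n:cv2.imread(f'pics/a_{n}.png').astype(int) for n in C}
    M={}
    for n in C:
        b,g,r=[im[n][:,:,k] for k in range(3)]
        m=((b>r+25)&(b>g+15)).astype(np.uint8)
        k,lab,st,_=cv2.connectedComponentsWithStats(m); j=1+np.argmax(st[1:,4]); m=(lab==j)
        m=cv2.morphologyEx(m.astype(np.uint8),cv2.MORPH_CLOSE,np.ones((9,9)))>0
        M[n]=m; print(n,st[j])
    f=lambda p,ns=('top','scene'):sum(np.abs(hullmask(C[n],box(*p,.23,.2,0,.0685))-M[n]).sum() for n in ns)
    for ns in(('top','scene'),('top',),('scene',)):
        best=min((minimize(f,[.49,-.255,y0],args=(ns,),method='Nelder-Mead',options=dict(initial_simplex=[[.49,-.255,y0],[.5,-.255,y0],[.49,-.245,y0],[.49,-.255,y0+.05]],xatol=1e-4,fatol=.1)) for y0 in(-.05,.05)),key=lambda r:r.fun)
        print(ns,best.x,best.fun)
    # bottles by base color top face z=.178
    for nm,cond in(('orange',lambda b,g,r:(r>g+50)&(r>120)&(g<130)&(b<80)),('green',lambda b,g,r:(g>r+30)&(g>b+20))):
        Mb={}
        for n in C:
            b,g,r=[im[n][:,:,k] for k in range(3)]
            m=cond(b,g,r).astype(np.uint8); k,lab,st,ce=cv2.connectedComponentsWithStats(m)
            js=[j for j in range(1,k) if st[j,4]>150 and (n=='scene' and 340<ce[j][0]<440 and ce[j][1]>195 or n=='top' and 120<ce[j][0]<200 and 200<ce[j][1]<240)]
            print(nm,n,[ (st[j],ce[j]) for j in js]); Mb[n]=lab==js[0]
            print(back(C[n],ce[js[0]],.1775))
        for zb in(.172,.174,.176):
            f=lambda p:sum(np.abs(hullmask(C[n],box(*p,.042,.07,zb,.178))-Mb[n]).sum() for n in C)
            x0=back(C['top'],ce[js[0]],.178)[0][:2] if 0 else ([.514,.298] if nm=='orange' else [.504,.2])
            r=minimize(f,[*x0,-.05],method='Nelder-Mead',options=dict(initial_simplex=[[*x0,-.05],[x0[0]+.01,x0[1],-.05],[x0[0],x0[1]+.01,-.05],[*x0,.1]],xatol=1e-4,fatol=.1)); print(zb,r.x,r.fun)
E
python3 fit.py
```

```text
scene [ 185  164   92   70 4146]
top [ 309  192   71   80 5359]
('top', 'scene') [ 0.4895 -0.2581  0.0112] 386.26666666666665
('top',) [ 0.4914 -0.257   0.0143] 189.9137254901961
('scene',) [ 0.4893 -0.2592  0.027 ] 184.21568627450978
orange scene [(array([394, 211,  31,  18, 309], dtype=int32), array([409.2654, 219.6472]))]
[[0.5232 0.3079 0.1775]]
orange top [(array([125, 209,  27,  18, 373], dtype=int32), array([137.9759, 217.4772]))]
[[0.5147 0.3054 0.1775]]
0.172 [ 0.5165  0.3077 -0.1185] 131.60392156862744
0.174 [ 0.5171  0.307  -0.1031] 135.21176470588236
0.176 [ 0.5172  0.3073 -0.1164] 148.73333333333335
green scene [(array([360, 199,  28,  16, 257], dtype=int32), array([373.4864, 206.144 ]))]
[[0.5132 0.2088 0.1775]]
green top [(array([162, 213,  28,  18, 400], dtype=int32), array([175.7975, 221.47  ]))]
[[0.5048 0.2053 0.1775]]
0.172 [ 0.5059  0.2063 -0.1321] 108.36862745098038
0.174 [ 0.5063  0.2063 -0.1242] 110.96862745098039
0.176 [ 0.5062  0.2058 -0.1064] 123.67450980392157
```

```bash
cat >> h.py <<'E'
def go(p,yaw_y=None,Rt=None,tilt=0):
    """shift/turn in tool axes to reach world p, with tool down and tool y axis at azimuth yaw_y; tilt: about tool y"""
    s,q,Rc=pose()
    if Rt is None:
        if yaw_y is None: Rt=Rc
        else:
            z=np.array([0,0,-1.]); y=np.array([np.cos(yaw_y),np.sin(yaw_y),0]); x=np.cross(y,z)
            Rt=R.from_matrix(np.c_[x,y,z])*R.from_rotvec([0,tilt,0])
    d=Rc.inv().apply(np.array(p)-q); w=(Rc.inv()*Rt).as_rotvec()
    print('t',round(s['time'],2),'pos',q.round(4),'turn',w.round(3),'shift',d.round(4),'F',np.round(s['ft_force'],1),'grip',round(s['grip_width'],3))
    return d,w
E
python3 - <<'E'
from h import *
C=cam('top')
print('handle px pred',proj(C,[[.4055,-.259-.05,.1035],[.4055,-.259+.05,.1035]]), 'cam',-C[3].T@C[4])
im=cv2.imread('pics/a_top.png'); cv2.imwrite('pics/hd.png',cv2.resize(im[240:285,300:390],None,fx=8,fy=8,interpolation=cv2.INTER_CUBIC))
go([.4055,-.259,.2],0.014)
E
```

```text
handle px pred [[365.64228285 260.49759   ]
 [329.6663236  260.25730414]] cam [ 0.41227601 -0.05836183  1.33826338]
t 1.15 pos [ 0.2518 -0.5993  0.2366] turn [ 0.     0.    -1.187] shift [ 0.2735 -0.2541  0.0366] F [1.  0.9 1.1] grip 1.007
```

View pics/hd.png

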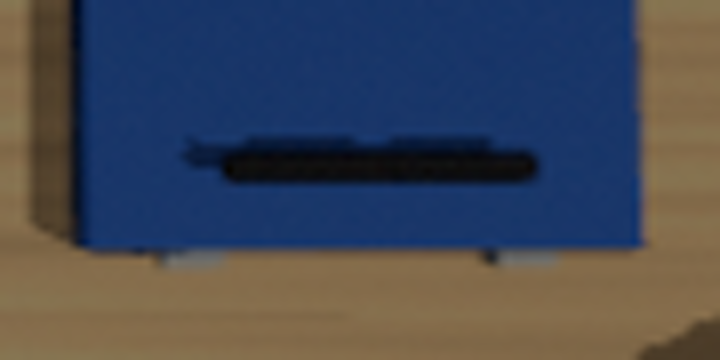

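>>> step_arm --plan '[[[0,0,-0.12],[0.027,-0.025,0.0],0],[[0,0,-0.27],[0.06,-0.056,0.0],0],[[0,0,-0.43],[0.098,-0.091,0.004],0],[[0,0,-0.59],[0.136,-0.126,0.01],0],[[0,0,-0.75],[0.174,-0.161,0.016],0],[[0,0,-0.91],[0.21,-0.195,0.024],0],[[0,0,-1.05],[0.242,-0.224,0.03],0],[[0,0,-1.14],[0.262,-0.243,0.035],0],[[0,0,-1.187],[0.2735,-0.254,0.0366],0],[[0,0,-1.187],[0.2735,-0.254,0.0366],0]]'

```text
time: 2.4
position: [0.4057, -0.2592, 0.2]
tool_rot: [2.205, 2.237, -0.001]
ft_force: [0.1, -0.4, -0.9]
grip_width: 1.002
```

```bash
python3 - <<'E'
from h import *
shot('wrist','b_wrist')
go([.405,-.2585,.1015],0.014)
print(ctrl.get_state()['joint_positions'].round(3), proj(cam('wrist'),[[.405,-.2585,.1035]]))
E
```

```text
t 2.45 pos [ 0.4053 -0.2602  0.2001] turn [-0.     0.001 -0.002] shift [ 0.0018 -0.0002  0.0986] F [-0.7 -0.1  0.4] grip 1.002
[ 9.290e-01  1.000e-03 -4.110e-01  1.892e+00  1.000e-03  1.248e+00
  5.300e-01] [[282.44404156 218.36222008]]
```

View pics/b_wrist.png

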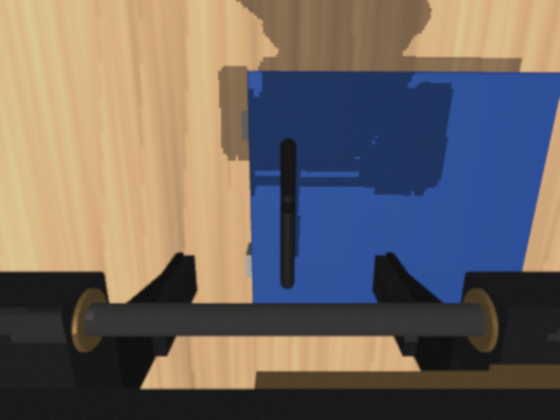

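>>> step_arm --plan '[[[0,0,0],[0.001,0.002,0.02],0],[[0,0,0],[0.001,0.002,0.045],0],[[0,0,0],[0.001,0.002,0.07],0],[[0,0,0],[0.001,0.002,0.09],0],[[0,0,0],[0.001,0.002,0.0985],0],[[0,0,0],[0.001,0.002,0.0985],255],[[0,0,0],[0.001,0.002,0.0985],255],[[0,0,0],[0.001,0.002,0.0985],255],[[0,0,0],[0.001,0.002,0.0985],255],[[0,0,0],[0.001,0.002,0.0985],255]]' --squeeze 25

```text
time: 3.7
position: [0.4076, -0.2582, 0.1017]
tool_rot: [2.205, 2.237, -0.0]
ft_force: [-0.4, 0.1, 0.8]
grip_width: 0.511
```

```bash
python3 - <<'E'
from h import *
go([.405,-.2585,.1015],0.014)
# lid arc in tool axes: tool y=+x world(case x), tool z=-world z ; rel to closed bar
for th in np.arange(0,1.86,.1):
    x=-.2*np.cos(th)+.043*np.sin(th)+.2; z=.2*np.sin(th)+.043*np.cos(th)-.043
    print(round(th,2), round(x,4), round(-z,4))
E
```

```text
t 3.7 pos [ 0.4076 -0.2582  0.1017] turn [0. 0. 0.] shift [-0.0003 -0.0026  0.0002] F [-0.4  0.1  0.8] grip 0.511
0.0 0.0 -0.0
0.1 0.0053 -0.0198
0.2 0.0125 -0.0389
0.3 0.0216 -0.0572
0.4 0.0325 -0.0745
0.5 0.0451 -0.0906
0.6 0.0592 -0.1054
0.7 0.0747 -0.1187
0.8 0.0915 -0.1304
0.9 0.1094 -0.1404
1.0 0.1281 -0.1485
1.1 0.1476 -0.1547
1.2 0.1676 -0.159
1.3 0.1879 -0.1612
1.4 0.2084 -0.1614
1.5 0.2287 -0.1595
1.6 0.2488 -0.1557
1.7 0.2684 -0.1498
1.8 0.2873 -0.142
```

>>> step_arm --plan '[[[0,0,0],[0,0,0],255],[[0,0,0],[0,0,0],255],[[0,0,0],[0,0,0],255],[[0,0,0],[0,0,0],255],[[0,0,0],[0,0,0],255],[[0,0,0],[0,0,0],255],[[0,0,0],[0,0,0],255],[[0,0,0],[0,0,0],255],[[0,0,0],[0,0,0],255],[[0,0,0],[0,0,0],255]]'

```text
time: 4.95
position: [0.4078, -0.2581, 0.1015]
tool_rot: [2.205, 2.237, 0.0]
ft_force: [2.6, -0.0, -2.8]
grip_width: 0.116
```

>>> step_arm --plan '[[[0,0,0],[0,0.002,-0.01],255],[[0,0,0],[0,0.0053,-0.02],255],[[0,0,0],[0,0.0125,-0.039],255],[[0,0,0],[0,0.0216,-0.0572],255],[[0,0,0],[0,0.0325,-0.0745],255],[[0,0,0],[0,0.0451,-0.0906],255],[[0,0,0],[0,0.0592,-0.1054],255],[[0,0,0],[0,0.0747,-0.1187],255],[[0,0,0],[0,0.0915,-0.1304],255],[[0,0,0],[0,0.0915,-0.1304],255]]'

```text
time: 6.2
position: [0.4972, -0.2574, 0.234]
tool_rot: [-2.204, -2.234, 0.007]
ft_force: [-7.0, 1.6, 10.4]
grip_width: 0.122
```

```bash
python3 - <<'E'
from h import *
go([.4078+.0915,-.2581,.1015+.1304],0.014)
shot('scene','c_scene',(100,80,300,200),2.5)
E
```

```text
t 6.2 pos [ 0.4972 -0.2574  0.234 ] turn [-0.005  0.001 -0.001] shift [-0.0008  0.0021  0.0021] F [-7.   1.6 10.4] grip 0.122
```

View pics/c_scene.png

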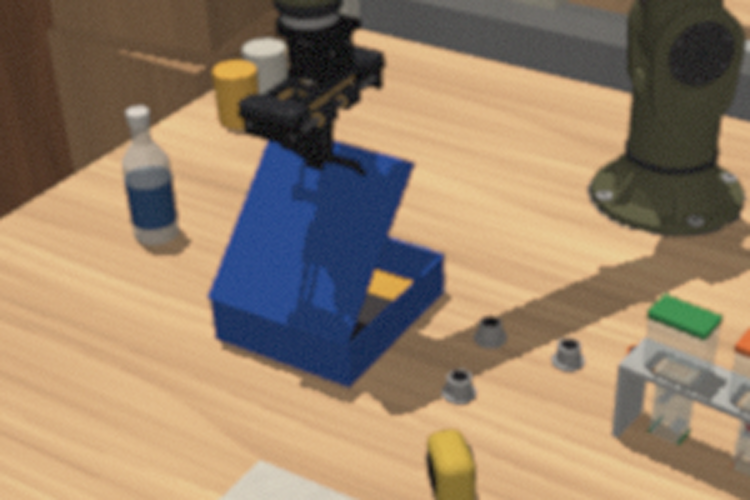

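>>> step_arm --plan '[[[0,0,0],[0,0.007,-0.008],255],[[0,0,0],[0,0.016,-0.0125],255],[[0,0,0],[0,0.035,-0.0205],255],[[0,0,0],[0,0.0545,-0.0268],255],[[0,0,0],[0,0.0748,-0.0312],255],[[0,0,0],[0,0.0955,-0.0335],255],[[0,0,0],[0,0.1165,-0.0335],255],[[0,0,0],[0,0.137,-0.0315],255],[[0,0,0],[0,0.1571,-0.0275],255],[[0,0,0],[0,0.1571,-0.0275],255]]'

```text
time: 7.5
position: [0.6581, -0.256, 0.2598]
tool_rot: [2.204, 2.234, 0.001]
ft_force: [2.2, -3.9, 1.0]
grip_width: 0.115
```

```bash
python3 - <<'E'
from h import *
go([.4078+.2684,-.2581,.1015+.1498],0.014)
E
```

```text
t 7.5 pos [ 0.6581 -0.256   0.2598] turn [ 0.003  0.002 -0.001] shift [-0.0023  0.018   0.0085] F [ 2.2 -3.9  1. ] grip 0.115
```

>>> step_arm --plan '[[[0,0,0],[0,0.005,0.001],255],[[0,0,0],[0,0.01,0.003],255],[[0,0,0],[0,0.015,0.005],255],[[0,0,0],[0,0.02,0.007],255],[[0,0,0],[0,0.025,0.0085],255],[[0,0,0],[0,0.029,0.01],255],[[0,0,0],[0,0.032,0.0115],255],[[0,0,0],[0,0.034,0.0125],255],[[0,0,0],[0,0.034,0.0125],255],[[0,0,0],[0,0.034,0.0125],255]]'

```text
time: 8.75
position: [0.686, -0.2558, 0.2498]
tool_rot: [-2.206, -2.232, 0.011]
ft_force: [-15.2, -2.8, 14.0]
grip_width: 0.117
```

```bash
python3 - <<'E'
from h import *
go([.4078+.278,-.2581,.1015+.1460],0.014)
shot('scene','d_scene',(100,80,300,200),2.5)
E
```

```text
t 8.75 pos [ 0.686  -0.2558  0.2498] turn [-0.007  0.002 -0.002] shift [-0.0023 -0.0002  0.0023] F [-15.2  -2.8  14. ] grip 0.117
```

View pics/d_scene.png

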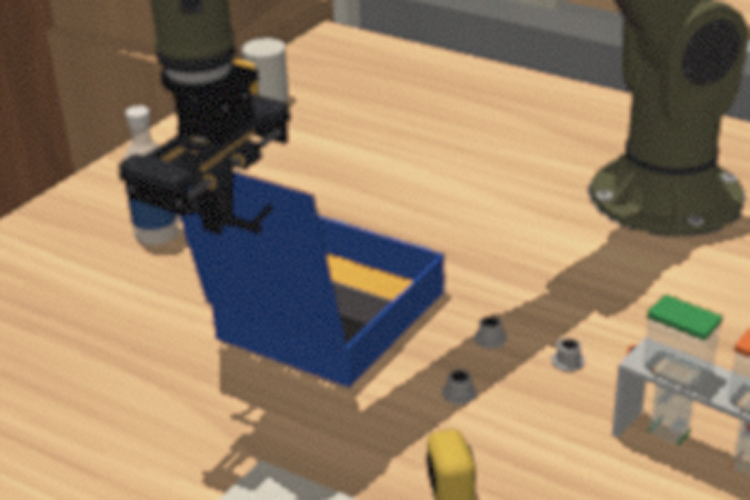

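>>> step_arm --plan '[[[0,0,0],[0,-0.001,-0.001],255],[[0,0,0],[0,-0.001,-0.001],180],[[0,0,0],[0,-0.001,-0.001],180],[[0,0,0],[0,-0.001,-0.001],180],[[0,0,0],[0,-0.001,-0.001],180],[[0,0,0],[0,-0.001,-0.001],180],[[0,0,0],[0,0.001,-0.01],180],[[0,0,0],[0,0.005,-0.03],180],[[0,0,0],[0,0.011,-0.06],180],[[0,0,0],[0,0.016,-0.095],180]]'

```text
time: 10.05
position: [0.7062, -0.2539, 0.343]
tool_rot: [-2.206, -2.237, -0.0]
ft_force: [1.0, 1.1, 0.1]
grip_width: 0.293
```

```bash
python3 - <<'E'
from h import *
go([.52,.31,.30],-.106)
shot('scene','e_scene',(100,50,300,220),2.5)
E
```

```text
t 10.05 pos [ 0.7062 -0.2539  0.343 ] turn [-0.   -0.    0.12] shift [ 0.5664 -0.1783  0.0432] F [1.  1.1 0.1] grip 0.293
```

View pics/e_scene.png

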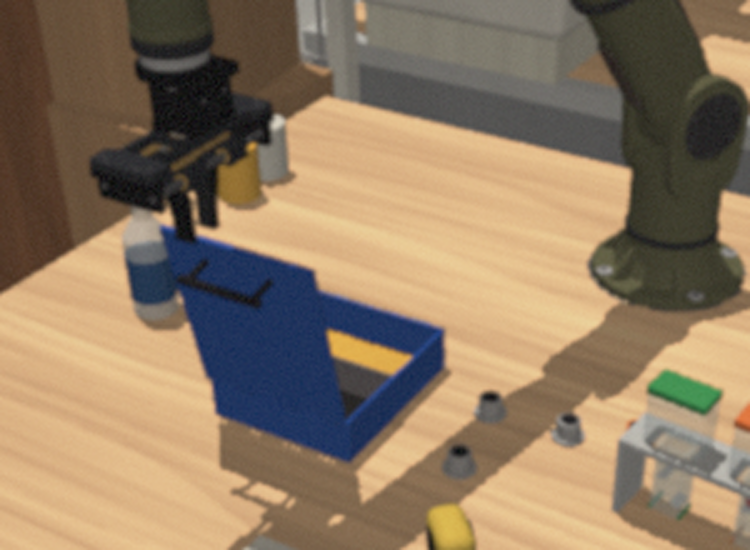

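>>> step_arm --plan '[[[0,0,0.0],[0.025,-0.006,-0.005],0],[[0,0,0.02],[0.07,-0.02,-0.005],0],[[0,0,0.04],[0.13,-0.04,-0.005],0],[[0,0,0.06],[0.19,-0.06,-0.005],0],[[0,0,0.07],[0.25,-0.08,-0.005],0],[[0,0,0.08],[0.31,-0.098,-0.005],0],[[0,0,0.1],[0.37,-0.116,-0.005],0],[[0,0,0.11],[0.42,-0.133,0.0],0],[[0,0,0.12],[0.45,-0.142,0.005],0],[[0,0,0.12],[0.46,-0.145,0.01],0]]'

```text
time: 11.35
position: [0.5537, 0.2067, 0.3326]
tool_rot: [2.331, 2.106, 0.002]
ft_force: [0.4, -0.3, 0.3]
grip_width: 1.001
```

```bash
python3 - <<'E'
from h import *
shot('wrist','f_wrist'); 
C=cam('wrist')
for n,p in dict(b1=(.5168,.3073),b2=(.506,.206)).items(): print(n,proj(C,[[*p,.178]]))
go([.5155,.307,.25],-.106)
print(ctrl.get_state()['joint_positions'].round(2))
E
```

```text
b1 [[222.61218811  80.08885005]]
b2 [[227.96959705 206.0611189 ]]
t 11.4 pos [0.5536 0.2064 0.3316] turn [-0.    -0.     0.004] shift [ 0.0962 -0.0482  0.0816] F [-0.8  1.4 -1.5] grip 0.999
[ 0.17  0.22 -0.68  1.43  0.14  1.54 -0.61]
```

View pics/f_wrist.png

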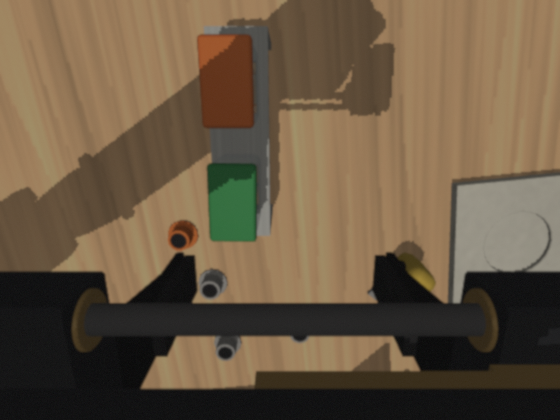

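>>> step_arm --plan '[[[0,0,0.004],[0.02,-0.01,0.01],0],[[0,0,0.004],[0.05,-0.024,0.03],0],[[0,0,0.004],[0.08,-0.038,0.055],0],[[0,0,0.004],[0.095,-0.0445,0.08],0],[[0,0,0.004],[0.0968,-0.0455,0.1],0],[[0,0,0.004],[0.0968,-0.0455,0.13],0],[[0,0,0.004],[0.0968,-0.0455,0.155],0],[[0,0,0.004],[0.0968,-0.0455,0.172],0],[[0,0,0.004],[0.0968,-0.0455,0.1786],0],[[0,0,0.004],[0.0968,-0.0455,0.1786],0]]'

```text
time: 12.65
position: [0.5201, 0.3046, 0.1534]
tool_rot: [2.341, 2.095, 0.0]
ft_force: [0.2, -1.1, -1.0]
grip_width: 1.0
```

```bash
python3 - <<'E'
from h import *
go([.5185,.308,.153],-.106)
shot('wrist','g_wrist')
shot('scene','g_scene',(300,100,200,200),3)
print(ctrl.get_state()['joint_positions'].round(2))
E
```

```text
t 12.65 pos [0.5201 0.3046 0.1534] turn [ 0.     0.    -0.005] shift [ 0.0032 -0.002   0.0004] F [ 0.2 -1.1 -1. ] grip 1.0
[ 0.01  0.35 -0.71  1.66  0.24  1.22 -0.87]
```

View pics/g_scene.png

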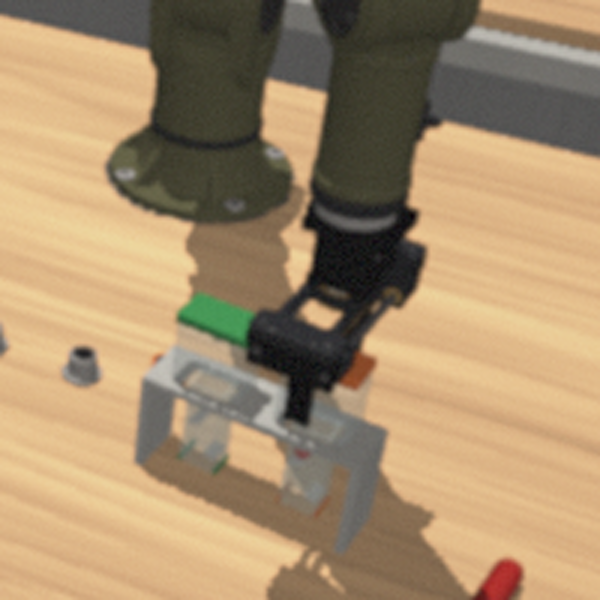

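View pics/g_wrist.png

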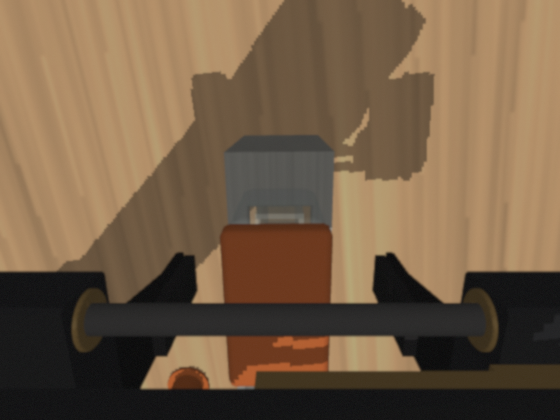

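>>> step_arm --plan '[[[0,0,-0.004],[0.003,-0.002,0],100],[[0,0,-0.004],[0.003,-0.002,0],180],[[0,0,-0.004],[0.003,-0.002,0],255],[[0,0,-0.004],[0.003,-0.002,0],255],[[0,0,-0.004],[0.003,-0.002,0],255],[[0,0,-0.004],[0.003,-0.002,0],255],[[0,0,-0.004],[0.003,-0.002,0],255],[[0,0,-0.004],[0.003,-0.002,0],255],[[0,0,-0.004],[0.003,-0.002,0],255],[[0,0,-0.004],[0.003,-0.002,0],255]]' --squeeze 35

```text
time: 14.0
position: [0.518, 0.3082, 0.1532]
tool_rot: [2.336, 2.101, -0.0]
ft_force: [-1.1, -0.1, -0.6]
grip_width: 0.481
```

```bash
python3 - <<'E'
from h import *
go([.5185,.308,.153],-.106)
E
```

```text
t 14.0 pos [0.518  0.3082 0.1532] turn [-0.  0.  0.] shift [-0.0001  0.0006  0.0002] F [-1.1 -0.1 -0.6] grip 0.481
```

>>> step_arm --plan '[[[0,0,0],[0,0,0],255],[[0,0,0],[0,0,-0.004],255],[[0,0,0],[0,0,-0.014],255],[[0,0,0],[0,0,-0.03],255],[[0,0,0],[0,0,-0.052],255],[[0,0,0],[0,0,-0.076],255],[[0,0,0],[0,0,-0.1],255],[[0,0,0],[0,0,-0.118],255],[[0,0,0],[0,0,-0.13],255],[[0,0,0],[0,0,-0.134],255]]'

```text
time: 15.25
position: [0.5181, 0.3084, 0.2879]
tool_rot: [2.336, 2.101, 0.001]
ft_force: [-0.1, 0.8, -2.0]
grip_width: 0.478
```

```bash
python3 - <<'E'
from h import *
shot('scene','h_scene',(250,100,220,200),3)
# target over front compartment: mouth center case(-.057,0)
c,s=np.cos(.014),np.sin(.014); X=np.array([.491-.057*c,-.258-.057*s]); print(X)
go([*X,.287],.014)
print(ctrl.get_state()['joint_positions'].round(2))
E
```

```text
[ 0.43400559 -0.25879797]
t 15.3 pos [0.5181 0.3084 0.2878] turn [ 0.   -0.   -0.12] shift [-0.5729 -0.0236  0.0007] F [ 0.2 -0.1 -1.1] grip 0.478
[ 0.02  0.27 -0.73  1.48  0.18  1.46 -0.82]
```

View pics/h_scene.png

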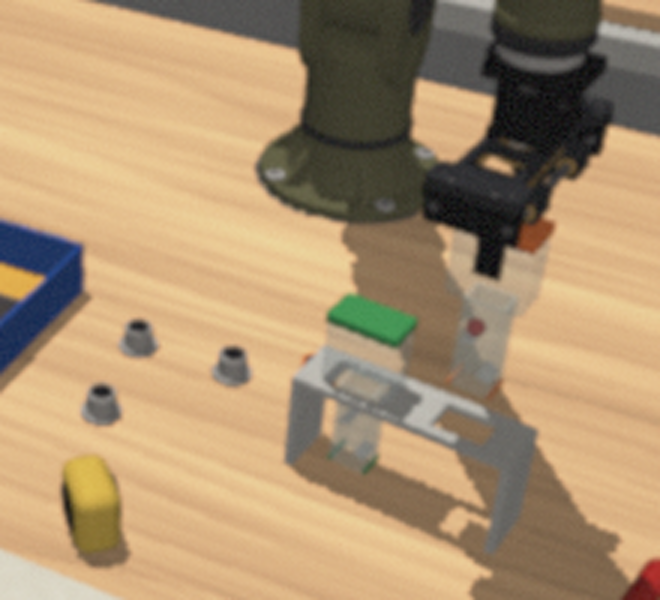

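>>> step_arm --plan '[[[0,0,0],[0,0,-0.006],255],[[0,0,0],[0,0,-0.02],255],[[0,0,0],[0,0,-0.038],255],[[0,0,0],[-0.004,0,-0.054],255],[[0,0,0],[-0.016,-0.001,-0.064],255],[[0,0,-0.01],[-0.038,-0.002,-0.068],255],[[0,0,-0.02],[-0.07,-0.003,-0.07],255],[[0,0,-0.03],[-0.11,-0.005,-0.07],255],[[0,0,-0.04],[-0.15,-0.007,-0.07],255],[[0,0,-0.05],[-0.19,-0.009,-0.07],255]]'

```text
time: 16.55
position: [0.4883, 0.1182, 0.3577]
tool_rot: [2.283, 2.157, -0.0]
ft_force: [-0.1, 0.3, -0.7]
grip_width: 0.478
```

```bash
python3 - <<'E'
from h import *
go([.434,-.2588,.287],.014)
E
```

```text
t 16.55 pos [0.4883 0.1182 0.3577] turn [ 0.     0.001 -0.071] shift [-0.3794 -0.0329  0.0709] F [-0.1  0.3 -0.7] grip 0.478
```

>>> step_arm --plan '[[[0,0,-0.005],[-0.012,-0.001,0],255],[[0,0,-0.015],[-0.04,-0.0035,0.0],255],[[0,0,-0.025],[-0.084,-0.007,0.004],255],[[0,0,-0.035],[-0.134,-0.012,0.01],255],[[0,0,-0.045],[-0.19,-0.017,0.02],255],[[0,0,-0.055],[-0.245,-0.021,0.032],255],[[0,0,-0.06],[-0.298,-0.026,0.044],255],[[0,0,-0.065],[-0.34,-0.03,0.054],255],[[0,0,-0.07],[-0.368,-0.032,0.06],255],[[0,0,-0.071],[-0.379,-0.033,0.062],255]]'

```text
time: 17.8
position: [0.4342, -0.2574, 0.2949]
tool_rot: [-2.206, -2.235, -0.0]
ft_force: [0.9, 1.0, 0.2]
grip_width: 0.476
```

```bash
python3 - <<'E'
from h import *
g=go([.434,-.2588,.235],.014)
print(ctrl.get_state()['joint_positions'].round(2))
# tilt sequence about mouth (mouth is .140 ahead of TCP along tool z): bottle top toward +y
L=.140; 
for deg in range(0,41,8):
    a=np.radians(deg); print(deg, 'top->+y: TCP world dy',round(L*np.sin(a),4),'dz',round(L*(np.cos(a)-1),4))
s,q,Rc=pose(); print(Rc.as_matrix().round(2))
shot('scene','i_scene',(120,50,250,200),3)
E
```

```text
t 17.8 pos [ 0.4342 -0.2574  0.2949] turn [-0.001 -0.001 -0.001] shift [-0.0014 -0.0002  0.0599] F [0.9 1.  0.2] grip 0.476
[ 0.67 -0.   -0.19  1.71 -0.    1.44  0.5 ]
0 top->+y: TCP world dy 0.0 dz 0.0
8 top->+y: TCP world dy 0.0195 dz -0.0014
16 top->+y: TCP world dy 0.0386 dz -0.0054
24 top->+y: TCP world dy 0.0569 dz -0.0121
32 top->+y: TCP world dy 0.0742 dz -0.0213
40 top->+y: TCP world dy 0.09 dz -0.0328
[[-0.01  1.   -0.  ]
 [ 1.    0.01  0.  ]
 [ 0.   -0.   -1.  ]]
```

View pics/i_scene.png

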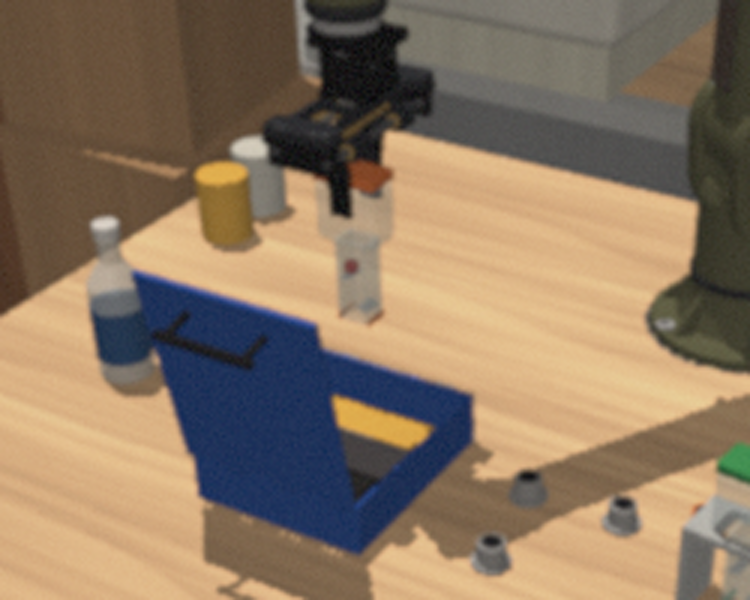

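>>> step_arm --plan '[[[0,0,0],[0,0,0.004],255],[[0,-0.03,0],[0.004,0,0.014],255],[[0,-0.1,0],[0.014,0,0.029],255],[[0,-0.2,0],[0.0278,0,0.045],255],[[0,-0.3,0],[0.0414,0,0.061],255],[[0,-0.4,0],[0.0545,0,0.075],255],[[0,-0.5,0],[0.0671,0,0.086],255],[[0,-0.6,0],[0.079,0,0.0945],255],[[0,-0.66,0],[0.0858,0,0.0994],255],[[0,-0.66,0],[0.0858,0,0.0994],255]]'

```text
time: 19.1
position: [0.4335, -0.1675, 0.1946]
tool_rot: [1.819, 1.86, -0.624]
ft_force: [-0.7, 0.5, -1.3]
grip_width: 0.484
```

```bash
python3 - <<'E'
from h import *
s,q,Rc=pose(); print(q.round(4), Rc.as_matrix().round(3), 'tilt',np.degrees(np.arccos(-Rc.as_matrix()[2,2])), 'mouth',q+Rc.apply([0,0,.14]))
print(s['joint_positions'].round(2))
shot('scene','j_scene',(120,50,250,200),3)
E
```

```text
[ 0.4335 -0.1675  0.1946] [[-0.018  1.     0.012]
 [ 0.79   0.022 -0.613]
 [-0.613 -0.002 -0.79 ]] tilt 37.77944642181474 mouth [ 0.43515576 -0.25325297  0.08392099]
[ 0.42 -0.03 -0.58  2.09  0.67  1.26 -0.41]
```

View pics/j_scene.png

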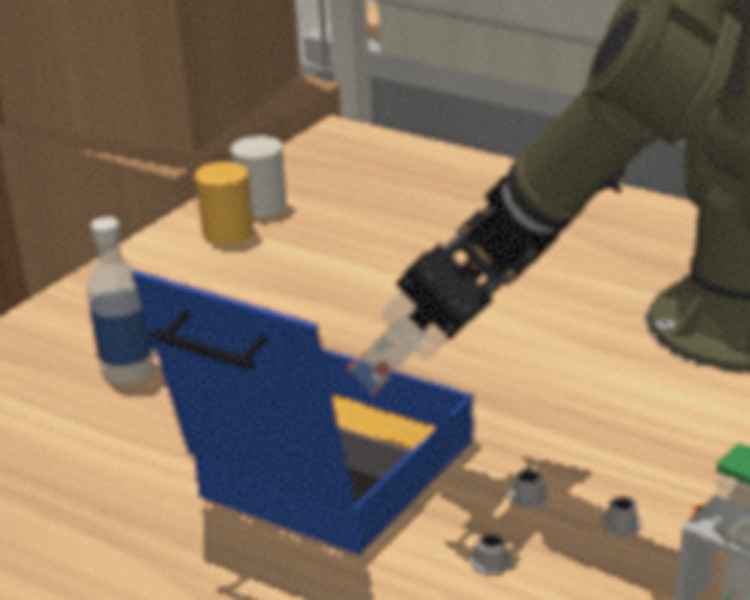

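```bash
cat >> h.py <<'E'
def rock(M,az,angs,L=.14):
    s,q,Rc=pose()
    for a in angs:
        z=np.array([0,0,-1.]); y=np.array([np.cos(az),np.sin(az),0]); x=np.cross(y,z)
        Rt=R.from_matrix(np.c_[x,y,z])*R.from_rotvec([0,a,0])
        p=np.array(M)-Rt.apply([0,0,L])
        print(round(a,2),(Rc.inv()*Rt).as_rotvec().round(3).tolist(), Rc.inv().apply(p-q).round(4).tolist())
E
python3 - <<'E'
from h import *
rock([.4345,-.257,.084],.014,[-.62,-.52,-.38,-.22,-.06,.1,.26,.42,.56,.67])
E
```

```text
-0.62 [0.003, 0.039, 0.004] [-0.0068, -0.0004, 0.0021]
-0.52 [0.002, 0.139, 0.005] [-0.0208, -0.0005, 0.0034]
-0.38 [0.002, 0.279, 0.005] [-0.0399, -0.0005, 0.0075]
-0.22 [0.002, 0.439, 0.005] [-0.0609, -0.0007, 0.0153]
-0.06 [0.001, 0.599, 0.005] [-0.0803, -0.0008, 0.0264]
0.1 [0.001, 0.759, 0.005] [-0.0977, -0.0009, 0.0405]
0.26 [0.001, 0.919, 0.005] [-0.1127, -0.001, 0.0572]
0.42 [0.0, 1.079, 0.005] [-0.1248, -0.0011, 0.076]
0.56 [-0.0, 1.219, 0.005] [-0.1328, -0.0012, 0.0939]
0.67 [-0.001, 1.329, 0.005] [-0.1373, -0.0012, 0.1086]
```

>>> step_arm --plan '[[[0,0.039,0],[-0.0068,0,0.002],255],[[0,0.139,0],[-0.0208,0,0.0034],255],[[0,0.279,0],[-0.04,0,0.0075],255],[[0,0.439,0],[-0.061,0,0.0153],255],[[0,0.599,0],[-0.0803,-0.001,0.0264],255],[[0,0.759,0],[-0.0977,-0.001,0.0405],255],[[0,0.919,0],[-0.1127,-0.001,0.0572],255],[[0,1.079,0],[-0.1248,-0.001,0.076],255],[[0,1.219,0],[-0.1328,-0.001,0.094],255],[[0,1.329,0],[-0.1373,-0.001,0.1086],255]]'

```text
time: 20.4
position: [0.4343, -0.349, 0.1941]
tool_rot: [-1.824, -1.845, -0.636]
ft_force: [0.3, -0.2, -0.9]
grip_width: 0.479
```

```bash
python3 - <<'E'
from h import *
s,q,Rc=pose(); print(q.round(4), 'tilt',np.degrees(np.arccos(-Rc.as_matrix()[2,2])), 'mouth',q+Rc.apply([0,0,.14]))
shot('scene','k_scene',(120,50,250,200),3)
rock([.4345,-.257,.084],.014,[.67,.6,.45,.3,.15,.05,0])
E
```

```text
[ 0.4343 -0.349   0.1941] tilt 38.34617681424156 mouth [ 0.43344151 -0.26210173  0.08429403]
0.67 [0.001, -0.005, -0.009] [0.0089, 0.0037, 0.0008]
0.6 [0.001, -0.075, -0.009] [0.0187, 0.0036, 0.0012]
0.45 [0.0, -0.225, -0.009] [0.0395, 0.0034, 0.0043]
0.3 [-0.0, -0.375, -0.009] [0.0595, 0.0032, 0.0105]
0.15 [-0.001, -0.525, -0.009] [0.0784, 0.003, 0.0196]
0.05 [-0.002, -0.625, -0.009] [0.0902, 0.0029, 0.0272]
0 [-0.002, -0.675, -0.009] [0.0957, 0.0029, 0.0314]
```

View pics/k_scene.png

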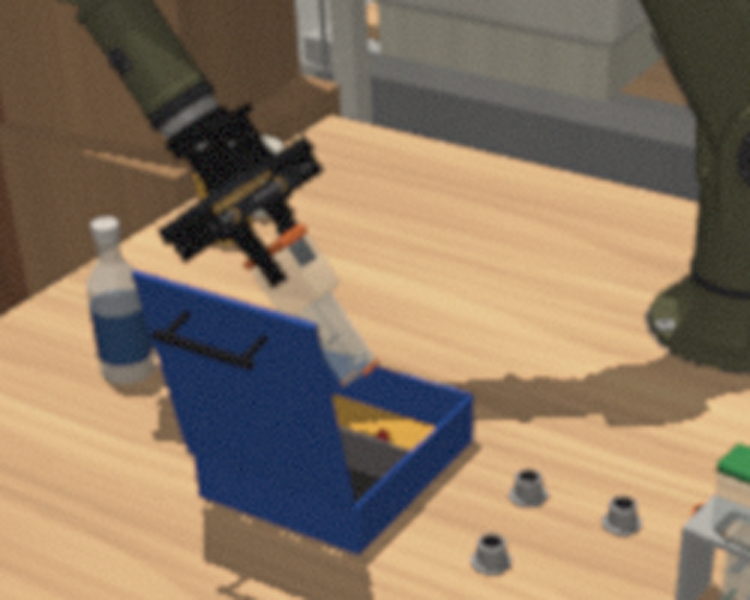

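>>> step_arm --plan '[[[0,-0.075,0],[0.0187,0.001,0.0012],255],[[0,-0.225,-0.003],[0.0395,0.002,0.0043],255],[[0,-0.375,-0.006],[0.0595,0.003,0.0105],255],[[0,-0.525,-0.009],[0.0784,0.003,0.0196],255],[[-0.002,-0.625,-0.009],[0.0902,0.003,0.0272],255],[[-0.002,-0.675,-0.009],[0.0957,0.003,0.0314],255],[[-0.002,-0.675,-0.009],[0.0957,0.003,0.0314],255],[[-0.002,-0.675,-0.009],[0.0957,0.003,0.0314],255],[[-0.002,-0.675,-0.009],[0.0957,0.003,0.0314],255],[[-0.002,-0.675,-0.009],[0.0957,0.003,0.0314],255]]'

```text
time: 21.7
position: [0.4365, -0.2518, 0.2286]
tool_rot: [2.193, 2.24, -0.001]
ft_force: [1.3, -0.5, -0.4]
grip_width: 0.479
```

```bash
python3 - <<'E'
from h import *
go([.518,.3082,.36],-.106)
shot('top','l_top',(290,150,120,140),4)
shot('wrist','l_wrist')
E
```

```text
t 21.7 pos [ 0.4365 -0.2518  0.2286] turn [0.005 0.005 0.127] shift [ 0.5575  0.0939 -0.134 ] F [ 1.3 -0.5 -0.4] grip 0.479
```

View pics/l_top.png

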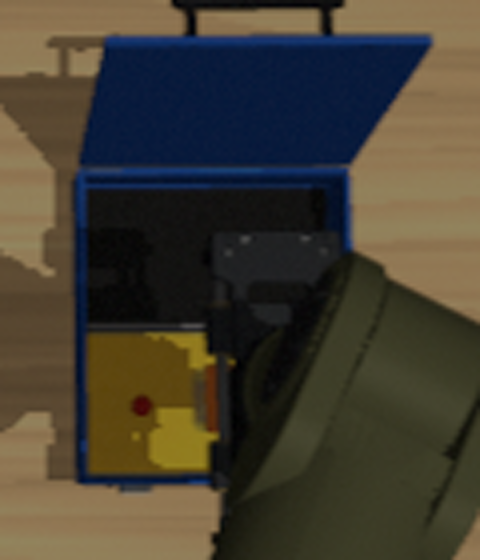

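View pics/l_wrist.png

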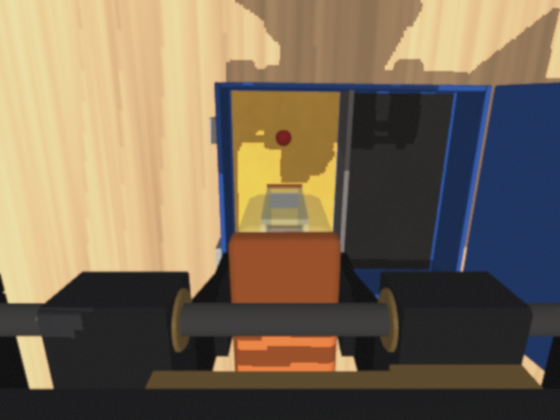

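>>> step_arm --plan '[[[0,0,0],[0,0,-0.015],255],[[0,0,0],[0,0,-0.045],255],[[0,0,0],[0.01,0,-0.08],255],[[0.005,0.005,0.01],[0.035,0.005,-0.11],255],[[0.005,0.005,0.03],[0.07,0.012,-0.128],255],[[0.005,0.005,0.05],[0.12,0.021,-0.134],255],[[0.005,0.005,0.06],[0.17,0.03,-0.134],255],[[0.005,0.005,0.07],[0.22,0.038,-0.134],255],[[0.005,0.005,0.08],[0.26,0.045,-0.134],255],[[0.005,0.005,0.08],[0.29,0.05,-0.134],255]]'

```text
time: 23.05
position: [0.4796, 0.0432, 0.3628]
tool_rot: [2.281, 2.158, 0.001]
ft_force: [1.0, -1.1, -0.6]
grip_width: 0.474
```

```bash
python3 - <<'E'
from h import *
go([.518,.3082,.36],-.106)
E
```

```text
t 23.05 pos [0.4796 0.0432 0.3628] turn [0.002 0.001 0.051] shift [0.2667 0.0237 0.0026] F [ 1.  -1.1 -0.6] grip 0.474
```

>>> step_arm --plan '[[[0,0,0.01],[0.015,0.001,0],255],[[0,0,0.02],[0.045,0.004,0],255],[[0,0,0.03],[0.085,0.007,0],255],[[0,0,0.04],[0.13,0.011,0],255],[[0,0,0.05],[0.175,0.015,0],255],[[0.002,0.001,0.051],[0.215,0.019,0],255],[[0.002,0.001,0.051],[0.245,0.022,0.0],255],[[0.002,0.001,0.051],[0.26,0.0232,0.0],255],[[0.002,0.001,0.051],[0.2667,0.0237,0.01],255],[[0.002,0.001,0.051],[0.2667,0.0237,0.02],255]]'

```text
time: 24.3
position: [0.5185, 0.3051, 0.3404]
tool_rot: [-2.338, -2.097, 0.003]
ft_force: [-0.1, 0.8, -1.6]
grip_width: 0.48
```

```bash
python3 - <<'E'
from h import *
go([.518,.3082,.158],-.106)
shot('scene','m_scene',(330,120,130,170),4)
shot('wrist','m_wrist')
E
```

```text
t 24.3 pos [0.5185 0.3051 0.3404] turn [-0.002  0.001 -0.003] shift [ 0.0032 -0.0005  0.1824] F [-0.1  0.8 -1.6] grip 0.48
```

View pics/m_scene.png

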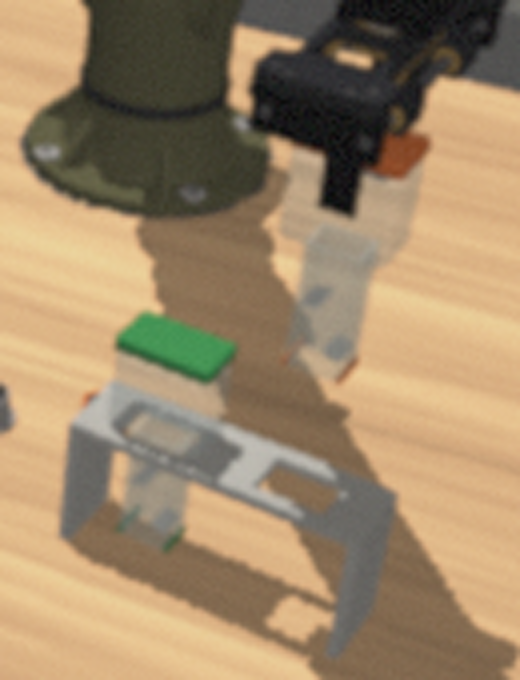

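View pics/m_wrist.png

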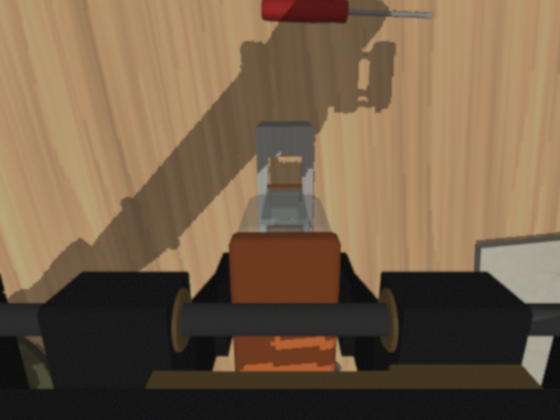

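>>> step_arm --plan '[[[-0.002,0.001,-0.003],[0.0032,-0.0005,0.015],255],[[-0.002,0.001,-0.003],[0.0032,-0.0005,0.04],255],[[-0.002,0.001,-0.003],[0.0032,-0.0005,0.065],255],[[-0.002,0.001,-0.003],[0.0032,-0.0005,0.08],255],[[-0.002,0.001,-0.003],[0.0032,-0.0005,0.09],255],[[-0.002,0.001,-0.003],[0.0032,-0.0005,0.097],255],[[-0.002,0.001,-0.003],[0.0032,-0.0005,0.104],255],[[-0.002,0.001,-0.003],[0.0032,-0.0005,0.111],255],[[-0.002,0.001,-0.003],[0.0032,-0.0005,0.118],255],[[-0.002,0.001,-0.003],[0.0032,-0.0005,0.122],255]]'

```text
time: 25.65
position: [0.5179, 0.309, 0.2187]
tool_rot: [-2.335, -2.101, -0.001]
ft_force: [-0.4, 0.3, -0.9]
grip_width: 0.48
```

```bash
python3 - <<'E'
from h import *
go([.518,.3082,.153],-.106)
shot('scene','n_scene',(330,120,130,170),4)
E
```

```text
t 25.65 pos [0.5179 0.309  0.2187] turn [-0.    -0.001  0.001] shift [-0.0008  0.0002  0.0657] F [-0.4  0.3 -0.9] grip 0.48
```

View pics/n_scene.png

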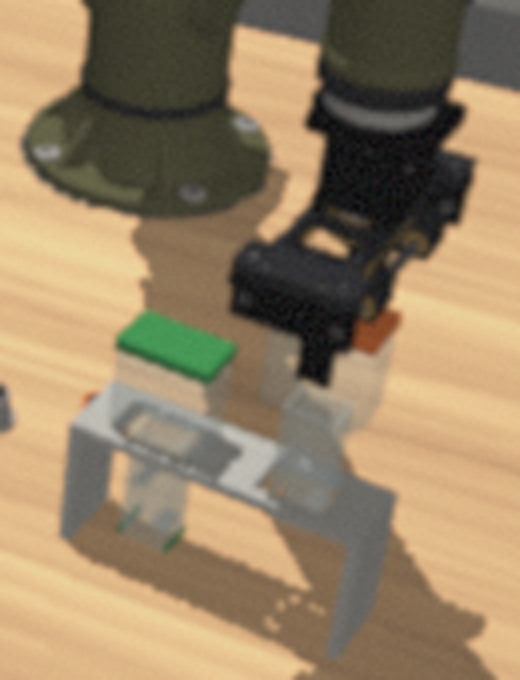

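>>> step_arm --plan '[[[0,0,0],[-0.0005,0,0.01],255],[[0,0,0],[-0.0005,0,0.022],255],[[0,0,0],[-0.0005,0,0.036],255],[[0,0,0],[-0.0005,0,0.048],255],[[0,0,0],[-0.0005,0,0.057],255],[[0,0,0],[-0.0005,0,0.062],255],[[0,0,0],[-0.0005,0,0.0645],255],[[0,0,0],[-0.0005,0,0.065],255],[[0,0,0],[-0.0005,0,0.065],255],[[0,0,0],[-0.0005,0,0.065],255]]'

```text
time: 26.95
position: [0.5181, 0.3087, 0.1545]
tool_rot: [-2.335, -2.101, -0.002]
ft_force: [0.0, 0.4, -2.0]
grip_width: 0.481
```

>>> step_arm --plan '[[[0,0,0],[0,0,0.001],255],[[0,0,0],[0,0,0.001],80],[[0,0,0],[0,0,0.001],40],[[0,0,0],[0,0,0.001],40],[[0,0,0],[0,0,0.001],40],[[0,0,0],[0,0,0.001],40],[[0,0,0],[0,0,-0.01],40],[[0,0,0],[0,0,-0.03],40],[[0,0,0],[0,0,-0.06],40],[[0,0,0],[0,0,-0.1],40]]'

```text
time: 28.2
position: [0.5177, 0.3085, 0.2561]
tool_rot: [-2.335, -2.101, -0.001]
ft_force: [0.7, 0.7, 0.9]
grip_width: 0.843
```

```bash
python3 - <<'E'
from h import *
np.set_printoptions(precision=4,suppress=True)
shot('scene','o_scene',(330,120,130,170),4)
shot('top','o_top')
C=cam('top'); im=cv2.imread('pics/o_top.png').astype(int)
b,g,r=[im[:,:,k] for k in range(3)]
for d in ctrl.cut_out('top','cup1')[:6]:
    v,u=np.nonzero(d['pixels']); print(round(d['score'],2),len(u),u.mean(),v.mean(),d['rect'],back(C,[u.mean(),v.mean()],.012)[0])
go([.5,.0,.25],0)
E
```

```text
0.61 132 274.9621212121212 249.28787878787878 [267.7, 243.8, 18.1, 13.0] [ 0.4365 -0.0566  0.012 ]
0.59 8356 345.18525610339873 212.14301101005265 [308.3, 149.2, 88.8, 121.4] [ 0.5497 -0.2681  0.012 ]
0.46 129 214.51162790697674 261.04651162790697 [212.8, 255.9, 8.2, 10.5] [0.4004 0.1235 0.012 ]
0.44 115 240.29565217391306 251.5304347826087 [237.5, 244.9, 9.7, 10.4] [0.4291 0.047  0.012 ]
0.43 160 268.6625 212.025 [260.8, 201.5, 13.3, 20.0] [ 0.5485 -0.0368  0.012 ]
0.28 469 142.37953091684435 218.43070362473347 [130.1, 211.2, 24.6, 17.6] [0.5265 0.3439 0.012 ]
t 28.35 pos [0.5191 0.3099 0.2584] turn [ 0.006 -0.004 -0.105] shift [-0.3102  0.0135  0.007 ] F [-0.1  0.2  0.2] grip 0.843
```

View pics/o_scene.png

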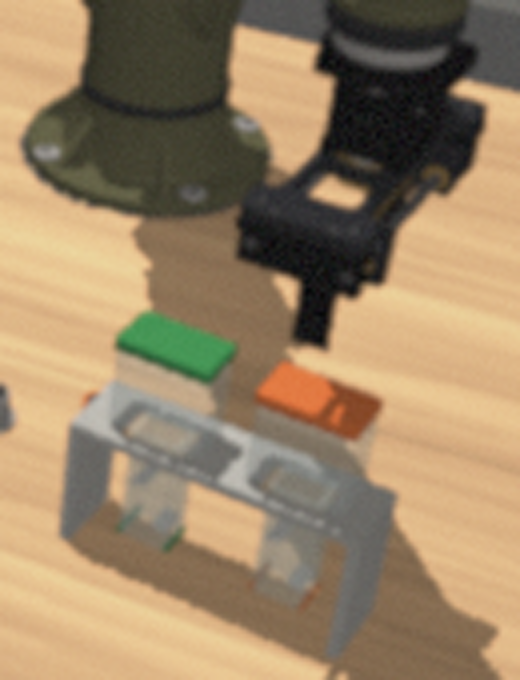

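View pics/o_top.png

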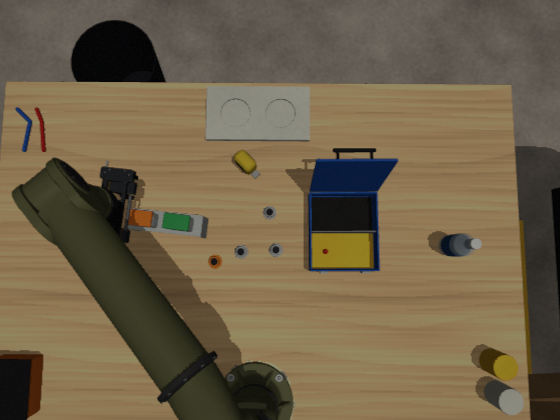

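```bash
python3 - <<'E'
from h import *
C=cam('wrist'); s,q,Rc=pose(); print('cam in tool',Rc.inv().apply(-C[3].T@C[4]-q))
go([.428-.05,.047,.22],np.pi/2)
go([.428-.05,.047,.22],-np.pi/2)
E
```

```text
cam in tool [ 0.08055002  0.00075997 -0.14716304]
t 28.35 pos [0.5191 0.3099 0.2584] turn [ 8.000e-03  1.000e-03 -1.676e+00] shift [-0.2764 -0.113   0.0365] F [-0.1  0.2  0.2] grip 0.843
t 28.35 pos [0.5191 0.3099 0.2584] turn [ 1.000e-03 -8.000e-03  1.466e+00] shift [-0.2764 -0.113   0.0365] F [-0.1  0.2  0.2] grip 0.843
```

>>> step_arm --plan '[[[0,0,-0.15],[-0.02,-0.005,0],80],[[0,0,-0.33],[-0.055,-0.013,0],80],[[0,0,-0.51],[-0.1,-0.023,0],80],[[0,0,-0.69],[-0.145,-0.033,0],80],[[0,0,-0.87],[-0.19,-0.044,0],80],[[0,0,-1.05],[-0.23,-0.053,0.01],80],[[0,0,-1.23],[-0.257,-0.059,0.03],80],[[0,0,-1.41],[-0.271,-0.0626,0.06],80],[[0,0,-1.58],[-0.271,-0.0626,0.085],80],[[0,0,-1.676],[-0.271,-0.0626,0.1],80]]'

```text
time: 29.6
position: [0.4261, 0.0453, 0.1526]
tool_rot: [0.006, -3.14, -0.001]
ft_force: [-0.0, 0.2, -0.1]
grip_width: 0.685
```

```bash
cat >> h.py <<'E'
def cupsee(name,near,z=.026):
    """find dark holes / cups in wrist view near world xy"""
    shot('wrist',name); C=cam('wrist')
    print('pred hole px',proj(C,[[*near,.026],[*near,.002]]).round(1).tolist())
    for d in ctrl.cut_out('wrist','cup1')[:5]:
        v,u=np.nonzero(d['pixels'])
        if len(u)==0: continue
        l,t,w,h=d['rect']
        print(round(d['score'],2),[round(k) for k in d['rect']],'mean',u.mean().round(1),v.mean().round(1),'xy@.012',back(C,[u.mean(),v.mean()],.012)[0][:2].round(4), 'w_mm', (back(C,[l+w,t+h/2],.004)-back(C,[l,t+h/2],.004))[0].round(3)[:2])
    return C
E
python3 - <<'E'
from h import *
cupsee('p_wrist',(.428,.047))
go([.428,.047,.0205],np.pi/2); print(ctrl.get_state()['joint_positions'].round(2))
E
```

```text
pred hole px [[285.9, 211.6], [285.7, 203.4]]
0.84 [139, 192, 50, 49] mean 162.1 215.2 xy@.012 [ 0.436  -0.0549] w_mm [-0.     0.043]
0.75 [357, 150, 48, 47] mean 380.0 173.8 xy@.012 [0.4002 0.122 ] w_mm [-0.     0.039]
0.57 [256, 185, 55, 48] mean 285.2 207.8 xy@.012 [0.4289 0.0465] w_mm [-0.     0.047]
t 29.7 pos [0.4256 0.0456 0.1523] turn [ 0.001 -0.004  0.   ] shift [-0.0029  0.0013  0.1318] F [0.6 0.5 0.9] grip 0.685
[ 0.43 -0.08 -0.57  2.06 -0.05  1.15  1.45]
```

View pics/p_wrist.png

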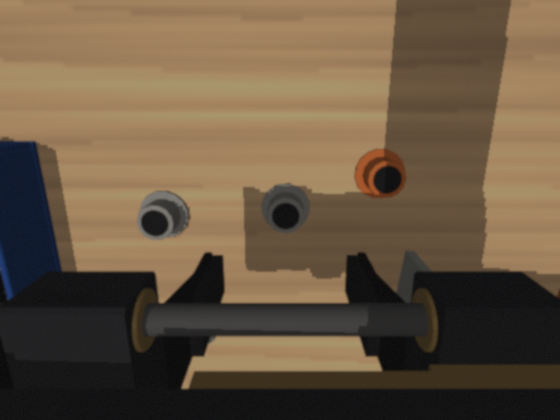

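>>> step_arm --plan '[[[0,0,0],[-0.003,0.001,0.03],80],[[0,0,0],[-0.003,0.001,0.065],80],[[0,0,0],[-0.003,0.001,0.095],80],[[0,0,0],[-0.003,0.001,0.115],80],[[0,0,0],[-0.003,0.001,0.127],80],[[0,0,0],[-0.003,0.001,0.1315],80],[[0,0,0],[-0.003,0.001,0.1315],255],[[0,0,0],[-0.003,0.001,0.1315],255],[[0,0,0],[-0.003,0.001,0.1315],255],[[0,0,0],[-0.003,0.001,0.1315],255]]' --squeeze 25

```text
time: 30.95
position: [0.4305, 0.0468, 0.0228]
tool_rot: [0.0, 3.141, 0.001]
ft_force: [-0.4, -0.3, 1.9]
grip_width: 0.337
```

>>> step_arm --plan '[[[0,0,0],[0,0,0],255],[[0,0,0],[0,0,0],255],[[0,0,0],[0,0,0],255],[[0,0,0],[0,0,0],255],[[0,0,0],[0,0,-0.01],255],[[0,0,0],[0,0,-0.03],255],[[0,0,0],[0,0,-0.06],255],[[0,0,0],[0,0,-0.09],255],[[0,0,0],[0,0,-0.11],255],[[0,0,0],[0,0,-0.115],255]]'

```text
time: 32.2
position: [0.4309, 0.0468, 0.1387]
tool_rot: [0.0, 3.139, 0.001]
ft_force: [0.7, 0.3, -1.5]
grip_width: 0.335
```

```bash
python3 - <<'E'
from h import *
c,s=np.cos(.014),np.sin(.014)
for y in(-.06,0,.06):
    x=.056; P=[.491+c*x-s*y,-.258+s*x+c*y]; print(y,P)
    go([*P,.15],np.pi/2)
shot('wrist','q_wrist')
E
```

```text
-0.06 [np.float64(0.5478344846499057), np.float64(-0.31721014570645506)]
t 32.2 pos [0.4309 0.0468 0.1387] turn [ 0.001  0.003 -0.   ] shift [-0.117  -0.364  -0.0113] F [ 0.7  0.3 -1.5] grip 0.335
0 [np.float64(0.5469945120896368), np.float64(-0.2572160256104157)]
t 32.2 pos [0.4309 0.0468 0.1387] turn [ 0.001  0.003 -0.   ] shift [-0.1162 -0.304  -0.0113] F [ 0.7  0.3 -1.5] grip 0.335
0.06 [np.float64(0.5461545395293679), np.float64(-0.1972219055143763)]
t 32.2 pos [0.4309 0.0468 0.1387] turn [ 0.001  0.003 -0.   ] shift [-0.1153 -0.244  -0.0112] F [ 0.7  0.3 -1.5] grip 0.335
```

View pics/q_wrist.png

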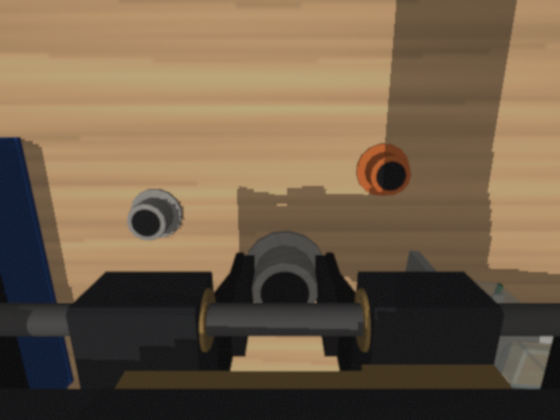

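>>> step_arm --plan '[[[0,0,0],[-0.005,-0.02,-0.005],255],[[0,0,0],[-0.018,-0.055,-0.01],255],[[0,0,0],[-0.035,-0.1,-0.01],255],[[0,0,0],[-0.052,-0.15,-0.01],255],[[0,0,0],[-0.07,-0.2,-0.01],255],[[0,0,0],[-0.085,-0.25,-0.01],255],[[0,0,0],[-0.1,-0.3,-0.01],255],[[0,0,0],[-0.112,-0.34,0.0],255],[[0,0,0],[-0.116,-0.36,0.015],255],[[0,0,0],[-0.116,-0.364,0.03],255]]'

```text
time: 33.5
position: [0.545, -0.3185, 0.1045]
tool_rot: [-0.004, -3.139, -0.004]
ft_force: [-0.5, -0.3, -1.0]
grip_width: 0.338
```

```bash
python3 - <<'E'
from h import *
shot('wrist','r_wrist')
go([.547,-.3172,.0285],np.pi/2); print(ctrl.get_state()['joint_positions'].round(2))
E
```

```text
t 33.55 pos [ 0.5439 -0.3169  0.1023] turn [ 0.004 -0.005 -0.001] shift [-0.0035 -0.0006  0.0738] F [-1.2  0.6 -2.8] grip 0.339
[ 0.72  0.39 -0.29  1.65  0.12  1.13  1.97]
```

View pics/r_wrist.png

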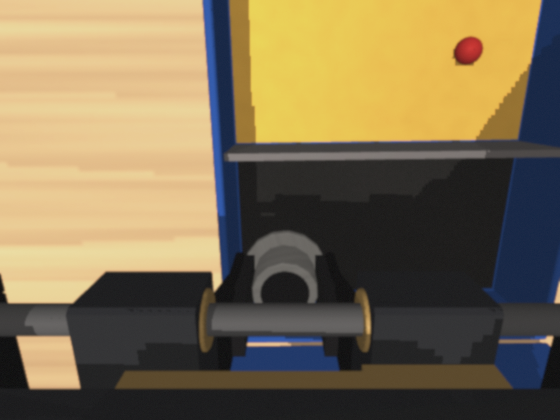

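>>> step_arm --plan '[[[0,0,0],[-0.002,0.007,0.01],255],[[0,0,0],[-0.002,0.007,0.03],255],[[0,0,0],[-0.002,0.007,0.05],255],[[0,0,0],[-0.002,0.007,0.065],255],[[0,0,0],[-0.002,0.007,0.073],255],[[0,0,0],[-0.002,0.007,0.0745],255],[[0,0,0],[-0.002,0.007,0.0745],255],[[0,0,0],[-0.002,0.007,0.0745],135],[[0,0,0],[-0.002,0.007,0.0745],135],[[0,0,0],[-0.002,0.007,0.0745],135]]'

```text
time: 34.8
position: [0.5485, -0.3103, 0.033]
tool_rot: [0.0, 3.141, 0.001]
ft_force: [-0.2, -0.0, 0.2]
grip_width: 0.466
```

>>> step_arm --plan '[[[0,0,0],[0,0,0],135],[[0,0,0],[0,0,-0.01],135],[[0,0,0],[0,0,-0.03],135],[[0,0,0],[0,0,-0.06],135],[[0,0,0],[0,0,-0.09],135],[[0,0,0],[0,0,-0.115],80],[[0,0,0],[0,0.01,-0.13],80],[[0,0,0],[0.01,0.04,-0.135],80],[[0,0,0],[0.025,0.08,-0.135],80],[[0,0,0],[0.04,0.12,-0.135],80]]'

```text
time: 36.05
position: [0.5077, -0.1882, 0.1681]
tool_rot: [-0.001, 3.141, 0.002]
ft_force: [0.5, 0.4, 0.7]
grip_width: 0.685
```

```bash
python3 - <<'E'
from h import *
shot('wrist','s_wrist')
shot('top','s_top',(190,140,220,160),3.5)
C=cam('top')
for d in ctrl.cut_out('top','cup1')[:7]:
    v,u=np.nonzero(d['pixels']); print(round(d['score'],2),len(u),u.mean(),v.mean(),back(C,[u.mean(),v.mean()],.012)[0])
go([.436,-.0555,.15],np.pi/2)
E
```

```text
0.66 149 214.26174496644296 260.9731543624161 [0.40059398 0.12424454 0.012     ]
0.6 471 140.34182590233544 217.85562632696391 [0.52820297 0.35012855 0.012     ]
0.57 146 268.7671232876712 212.65068493150685 [ 0.54660054 -0.03715129  0.012     ]
0.43 146 274.9178082191781 249.4931506849315 [ 0.43589759 -0.05650428  0.012     ]
t 36.2 pos [ 0.508  -0.1872  0.1684] turn [0.001 0.    0.005] shift [0.0714 0.132  0.0185] F [-0.3 -0.8  0.8] grip 0.681
```

View pics/s_wrist.png

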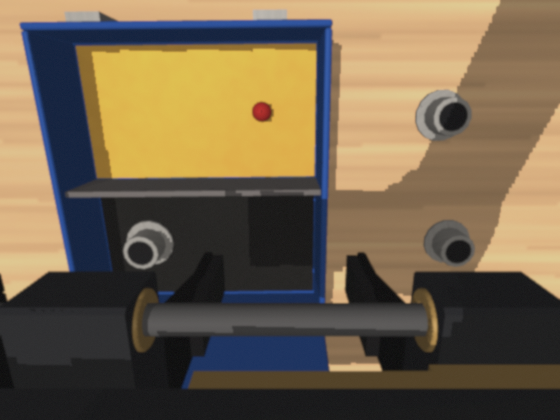

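View pics/s_top.png

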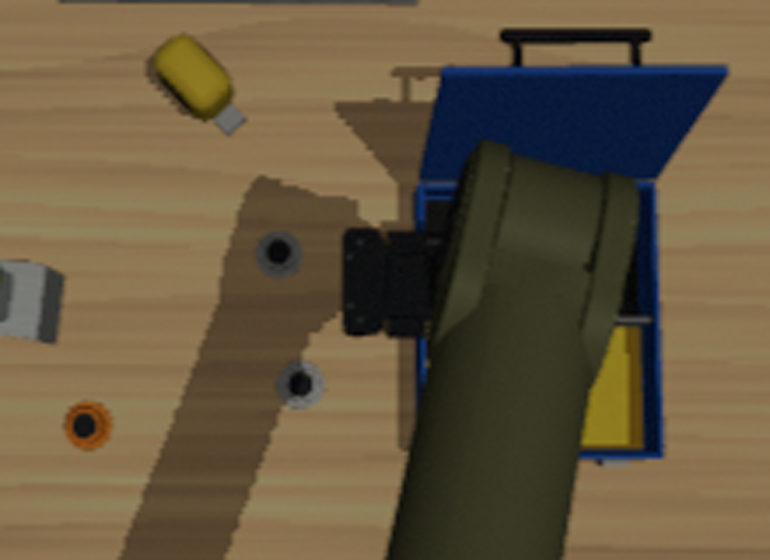

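>>> step_arm --plan '[[[0,0,0],[0.012,0.022,0],80],[[0,0,0],[0.036,0.066,0],80],[[0,0,0],[0.06,0.11,0.01],80],[[0,0,0.005],[0.0714,0.132,0.03],80],[[0,0,0.005],[0.0714,0.132,0.06],80],[[0,0,0.005],[0.0714,0.132,0.09],80],[[0,0,0.005],[0.0714,0.132,0.115],80],[[0,0,0.005],[0.0714,0.132,0.115],80],[[0,0,0.005],[0.0714,0.132,0.115],80],[[0,0,0.005],[0.0714,0.132,0.115],80]]'

```text
time: 37.45
position: [0.4379, -0.0586, 0.0541]
tool_rot: [0.009, 3.139, 0.001]
ft_force: [0.6, -0.6, 0.6]
grip_width: 0.688
```

```bash
python3 - <<'E'
from h import *
cupsee('t_wrist',(.436,-.0555))
go([.436,-.0555,.021],np.pi/2)
E
```

```text
pred hole px [[289.8, 256.4], [289.2, 239.5]]
0.69 [252, 211, 69, 75] mean 285.2 246.7 xy@.012 [ 0.4364 -0.0578] w_mm [0.    0.041]
t 37.55 pos [ 0.4376 -0.0584  0.0538] turn [ 0.     0.002 -0.005] shift [0.0017 0.0029 0.0328] F [ 0.5  0.3 -0.1] grip 0.689
```

View pics/t_wrist.png

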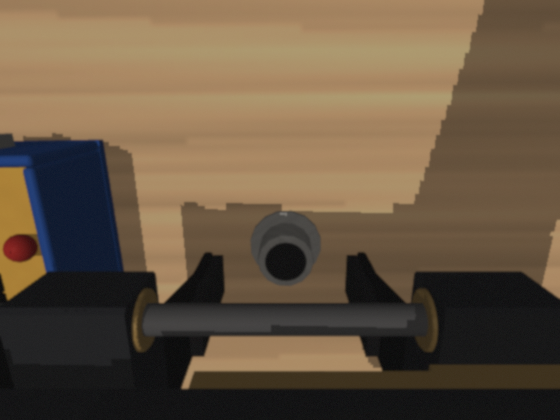

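Grey cup is centred between the jaws at (285,247), so I descend and grip.

>>> step_arm --plan '[[[0,0,0],[0.001,0,0.012],80],[[0,0,0],[0.001,0,0.025],80],[[0,0,0],[0.001,0,0.0325],80],[[0,0,0],[0.001,0,0.0325],80],[[0,0,0],[0.001,0,0.0325],255],[[0,0,0],[0.001,0,0.0325],255],[[0,0,0],[0.001,0,0.0325],255],[[0,0,0],[0.001,0,0.0325],255],[[0,0,0],[0.001,0,0.0325],255],[[0,0,0],[0.001,0,0.0325],255]]'

```text
time: 38.8
position: [0.436, -0.0582, 0.0205]
tool_rot: [0.008, 3.141, 0.001]
ft_force: [-1.3, -0.1, 1.8]
grip_width: 0.333
```

>>> step_arm --plan '[[[0,0,0],[0,0,0],255],[[0,0,0],[0,0,0],255],[[0,0,0],[0,0,0],255],[[0,0,0],[0,0,-0.012],255],[[0,0,0],[0,0,-0.035],255],[[0,0,0],[0,0,-0.065],255],[[0,0,0],[0,0,-0.095],255],[[0,0,0],[0,0,-0.118],255],[[0,0,0],[-0.01,-0.02,-0.125],255],[[0,0,0],[-0.03,-0.055,-0.125],255]]'

```text
time: 40.05
position: [0.4663, -0.1143, 0.146]
tool_rot: [0.005, 3.14, -0.0]
ft_force: [0.6, -1.0, -0.3]
grip_width: 0.331
```

```bash
python3 - <<'E'
from h import *
go([.548,-.240,.145],np.pi/2)
E
```

```text
t 40.05 pos [ 0.4663 -0.1143  0.146 ] turn [-0.     0.002 -0.003] shift [-0.0821 -0.1254  0.0012] F [ 0.6 -1.  -0.3] grip 0.331
```

>>> step_arm --plan '[[[0,0,0],[-0.01,-0.025,0],255],[[0,0,0],[-0.03,-0.065,0],255],[[0,0,0],[-0.05,-0.11,0],255],[[0,0,0],[-0.06,-0.133,0.005],255],[[0,0,0],[-0.061,-0.1355,0.025],255],[[0,0,0],[-0.061,-0.1355,0.055],255],[[0,0,0],[-0.061,-0.1355,0.085],255],[[0,0,0],[-0.061,-0.1355,0.105],255],[[0,0,0],[-0.061,-0.1355,0.115],255],[[0,0,0],[-0.061,-0.1355,0.1185],255]]'

```text
time: 41.3
position: [0.5258, -0.2488, 0.0262]
tool_rot: [-0.007, -3.141, -0.002]
ft_force: [0.7, -0.1, -0.3]
grip_width: 0.337
```

```bash
python3 - <<'E'
from h import *
go([.527,-.250,.0265],np.pi/2)
shot('wrist','u_wrist')
E
```

```text
t 41.3 pos [ 0.5258 -0.2488  0.0262] turn [ 0.001 -0.    -0.005] shift [-0.0012 -0.0012 -0.0003] F [ 0.7 -0.1 -0.3] grip 0.337
```

View pics/u_wrist.png

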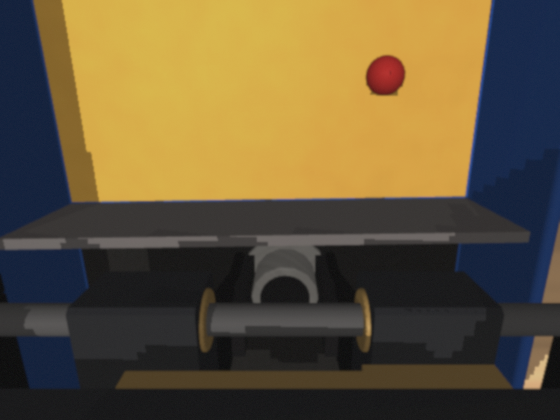

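>>> step_arm --plan '[[[0,0,0],[0,0,0.0005],150],[[0,0,0],[0,0,0.0005],150],[[0,0,0],[0,0,0.0005],150],[[0,0,0],[0,0,0.0005],150],[[0,0,0],[0,0,-0.012],150],[[0,0,0],[0,0,-0.035],150],[[0,0,0],[0,0,-0.065],150],[[0,0,0],[0,0,-0.095],100],[[0,0,0],[0,0.015,-0.115],80],[[0,0,0],[0,0.05,-0.12],80]]'

```text
time: 42.6
position: [0.5268, -0.1997, 0.1488]
tool_rot: [0.013, 3.139, -0.001]
ft_force: [-0.1, 0.6, -0.5]
grip_width: 0.645
```

```bash
python3 - <<'E'
from h import *
cupsee('v_wrist',(.5475,-.037))
go([.5475,-.037,.055],np.pi/2)
E
```

```text
pred hole px [[478.9, 232.1], [464.5, 222.4]]
0.94 [200, 182, 52, 50] mean 224.2 205.8 xy@.012 [ 0.5296 -0.2398] w_mm [0.    0.043]
0.71 [121, 206, 61, 52] mean 151.6 232.3 xy@.012 [ 0.5524 -0.3011] w_mm [0.    0.052]
0.68 [447, 207, 56, 45] mean 476.6 229.0 xy@.012 [ 0.5499 -0.0313] w_mm [0.    0.048]
t 42.7 pos [ 0.5273 -0.1933  0.1481] turn [0.003 0.002 0.001] shift [-0.0203  0.1559  0.0936] F [-0.3  0.9  0.2] grip 0.672
```

View pics/v_wrist.png

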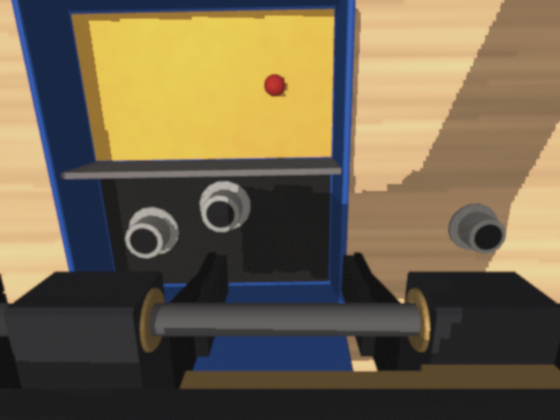

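>>> step_arm --plan '[[[0,0,0],[-0.003,0.02,0],80],[[0,0,0],[-0.01,0.065,0],80],[[0,0,0],[-0.016,0.115,0],80],[[0,0,0],[-0.02,0.15,0.01],80],[[0,0,0],[-0.0203,0.156,0.035],80],[[0,0,0],[-0.0203,0.156,0.065],80],[[0,0,0],[-0.0203,0.156,0.085],80],[[0,0,0],[-0.0203,0.156,0.0936],80],[[0,0,0],[-0.0203,0.156,0.0936],80],[[0,0,0],[-0.0203,0.156,0.0936],80]]'

```text
time: 43.95
position: [0.5479, -0.0431, 0.0541]
tool_rot: [0.008, 3.14, 0.001]
ft_force: [0.2, 0.4, 0.7]
grip_width: 0.689
```

```bash
python3 - <<'E'
from h import *
cupsee('w_wrist',(.5475,-.037))
go([.5475,-.037,.021],np.pi/2)
E
```

```text
pred hole px [[296.0, 258.5], [294.6, 241.5]]
0.6 [255, 220, 74, 71] mean 292.6 251.1 xy@.012 [ 0.5493 -0.0384] w_mm [0.    0.044]
t 44.05 pos [ 0.5479 -0.0433  0.0542] turn [ 0.001  0.002 -0.005] shift [0.0005 0.0063 0.0332] F [ 0.6  0.4 -0.2] grip 0.692
```

View pics/w_wrist.png

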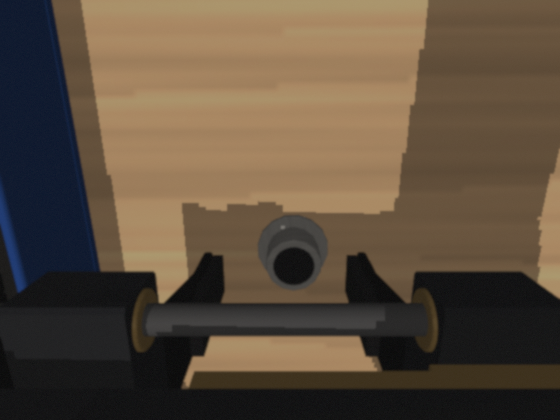

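>>> step_arm --plan '[[[0,0,0],[-0.001,0.005,0.005],80],[[0,0,0],[-0.001,0.005,0.02],80],[[0,0,0],[-0.001,0.005,0.033],80],[[0,0,0],[-0.001,0.005,0.033],80],[[0,0,0],[-0.001,0.005,0.033],255],[[0,0,0],[-0.001,0.005,0.033],255],[[0,0,0],[-0.001,0.005,0.033],255],[[0,0,0],[-0.001,0.005,0.033],255],[[0,0,0],[-0.001,0.005,0.033],255],[[0,0,0],[-0.001,0.005,0.033],255]]'

```text
time: 45.3
position: [0.5484, -0.0383, 0.0205]
tool_rot: [0.008, 3.141, 0.001]
ft_force: [-0.6, -0.3, 1.3]
grip_width: 0.338
```

>>> step_arm --plan '[[[0,0,0],[0,0,0],255],[[0,0,0],[0,0,0],255],[[0,0,0],[0,0,0],255],[[0,0,0],[0,0,-0.012],255],[[0,0,0],[0,0,-0.035],255],[[0,0,0],[0,0,-0.065],255],[[0,0,0],[0,0,-0.095],255],[[0,0,0],[0,0,-0.118],255],[[0,0,0],[0,-0.02,-0.125],255],[[0,0,0],[0,-0.055,-0.125],255]]'

```text
time: 46.55
position: [0.5486, -0.0922, 0.1466]
tool_rot: [0.002, 3.139, 0.002]
ft_force: [0.6, -0.4, -0.9]
grip_width: 0.335
```

```bash
python3 - <<'E'
from h import *
go([.555,-.197,.0265],np.pi/2)
E
```

```text
t 46.55 pos [ 0.5486 -0.0922  0.1466] turn [ 0.001  0.002 -0.002] shift [-0.0063 -0.105   0.12  ] F [ 0.6 -0.4 -0.9] grip 0.335
```

>>> step_arm --plan '[[[0,0,0],[-0.002,-0.025,0],255],[[0,0,0],[-0.004,-0.06,0],255],[[0,0,0],[-0.006,-0.095,0],255],[[0,0,0],[-0.0065,-0.109,0.0],255],[[0,0,0],[-0.0065,-0.109,0.005],255],[[0,0,0],[-0.0065,-0.109,0.025],255],[[0,0,0],[-0.0065,-0.109,0.045],255],[[0,0,0],[-0.0065,-0.109,0.05],255],[[0,0,0],[-0.0065,-0.109,0.05],255],[[0,0,0],[-0.0065,-0.109,0.05],255]]'

```text
time: 47.8
position: [0.5544, -0.2023, 0.0956]
tool_rot: [0.008, 3.14, 0.001]
ft_force: [-0.1, -0.1, -1.0]
grip_width: 0.338
```

```bash
python3 - <<'E'
from h import *
go([.555,-.201,.0265],np.pi/2)
shot('wrist','x_wrist')
E
```

```text
t 47.8 pos [ 0.5544 -0.2023  0.0956] turn [ 0.001  0.001 -0.005] shift [-0.0005  0.0013  0.0691] F [-0.1 -0.1 -1. ] grip 0.338
```

View pics/x_wrist.png

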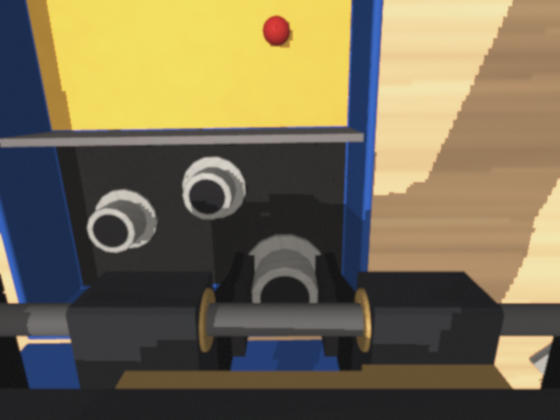

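Clear of the other cups, so lower and release.

>>> step_arm --plan '[[[0,0,0],[0,0,0.012],255],[[0,0,0],[0,0,0.03],255],[[0,0,0],[0,0,0.05],255],[[0,0,0],[0,0,0.063],255],[[0,0,0],[0,0,0.0685],255],[[0,0,0],[0,0,0.069],255],[[0,0,0],[0,0,0.069],155],[[0,0,0],[0,0,0.069],155],[[0,0,0],[0,0,0.069],155],[[0,0,0],[0,0,0.069],155]]'

```text
time: 49.1
position: [0.554, -0.2023, 0.0262]
tool_rot: [0.008, 3.141, 0.001]
ft_force: [-0.1, -1.0, -0.5]
grip_width: 0.39
```

>>> step_arm --plan '[[[0,0,0],[0,0,-0.005],155],[[0,0,0],[0,0,-0.02],155],[[0,0,0],[0,0,-0.045],155],[[0,0,0],[0,0,-0.075],155],[[0,0,0],[0,0,-0.11],155],[[0,0,0],[0,0.02,-0.14],100],[[0,0,0],[0,0.06,-0.16],60],[[0,0,0],[0,0.11,-0.17],0],[[0,0,0],[0.01,0.16,-0.18],0],[[0,0,0],[0.02,0.2,-0.18],0]]'

```text
time: 50.35
position: [0.5353, 0.0003, 0.2087]
tool_rot: [0.005, 3.138, 0.001]
ft_force: [0.8, 0.3, -1.2]
grip_width: 0.877
```

>>> step_arm --plan '[[[0,0,0],[0,0.02,0],0],[[0,0,0],[0,0.05,0],0],[[0,0,0],[0,0.08,0],0],[[0,0,0],[0,0.1,0],0],[[0,0,0],[0,0.11,0],0],[[0,0,0],[0,0.11,0],0],[[0,0,0],[0,0.11,0],0],[[0,0,0],[0,0.11,0],0],[[0,0,0],[0,0.11,0],0],[[0,0,0],[0,0.11,0],0]]'

```text
time: 51.6
position: [0.5355, 0.1074, 0.2064]
tool_rot: [0.009, 3.142, 0.002]
ft_force: [-0.5, 0.2, 0.6]
grip_width: 0.999
```

```bash
python3 - <<'E'
from h import *
shot('top','y_top'); shot('scene','y_scene')
im=cv2.imread('pics/y_top.png'); cv2.imwrite('pics/y_crop.png',cv2.resize(im[140:280,300:400],None,fx=4,fy=4,interpolation=cv2.INTER_CUBIC))
C=cam('top')
c,s=np.cos(.014),np.sin(.014)
for l,z in(('cup1',.017),('ball1',.013)):
  for d in ctrl.cut_out('top',l)[:6]:
    v,u=np.nonzero(d['pixels'])
    if len(u): 
        p=back(C,[u.mean(),v.mean()],z)[0]; e=p[:2]-[.4905,-.258]; print(l,round(d['score'],2),len(u),u.mean().round(1),v.mean().round(1),'case xy',np.round([c*e[0]+s*e[1],-s*e[0]+c*e[1]],4))
go([.5,0,.25])
# lid edge check
def P(th,y,r=.23,h=.008): 
    lx=.115-r*np.cos(th)+h*np.sin(th); lz=.0605+r*np.sin(th)+h*np.cos(th); return [.4915+c*lx-s*y,-.258+s*lx+c*y,lz]
for th in(1.6,1.75): print(th,proj(C,[P(th,-.1),P(th,.1)]).round(1).tolist(), proj(cam('scene'),[P(th,-.1),P(th,.1)]).round(1).tolist())
E
```

```text
cup1 0.55 143 335.4 207.9 case xy [0.0716 0.0189]
cup1 0.52 147 358.5 213.1 case xy [ 0.0554 -0.0503]
cup1 0.52 134 339.9 221.0 case xy [0.0318 0.0065]
t 51.8 pos [0.5354 0.1076 0.2064] turn [0. 0. 0.] shift [ 0.0349 -0.1078 -0.0437] F [-0.2  0.2  0.5] grip 0.999
1.6 [[399.4, 170.6], [316.6, 171.2]] [[170.3, 133.9], [231.1, 151.3]]
1.75 [[398.3, 157.2], [316.2, 157.8]] [[162.5, 140.6], [223.8, 158.8]]
```

View pics/y_top.png

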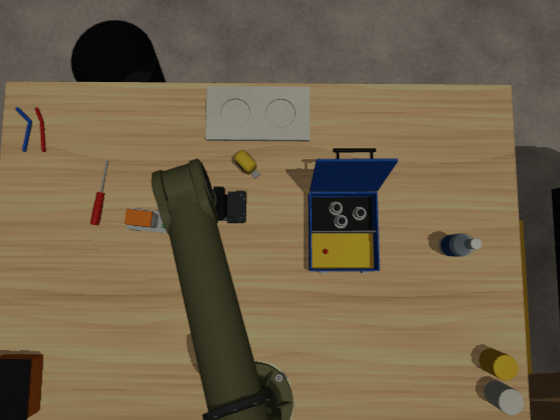

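View pics/y_crop.png

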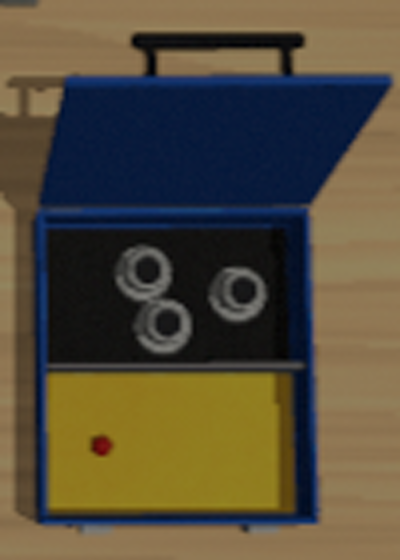

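View pics/y_scene.png

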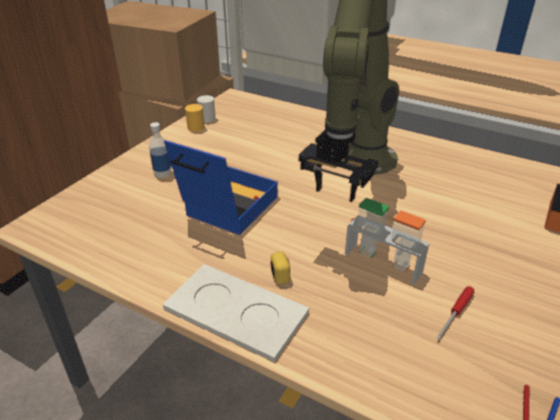

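```bash
python3 - <<'E'
import cv2
im=cv2.imread('pics/y_scene.png')
cv2.imwrite('pics/y_c2.png',cv2.resize(im[190:290,330:450],None,fx=6,fy=6,interpolation=cv2.INTER_CUBIC))
E
```

```text
(no output)
```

View pics/y_c2.png

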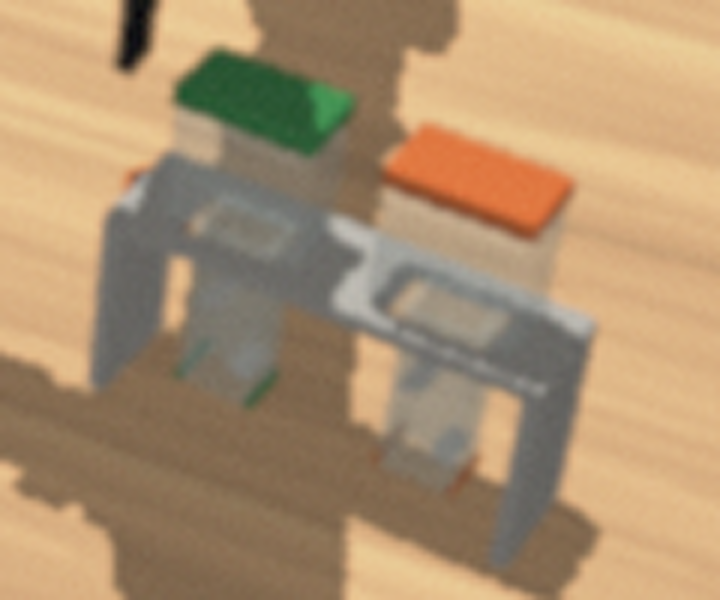

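```bash
python3 - <<'E'
from bench import ctrl
print(ctrl.close_job())
E
```

```text
the job is handed in; nothing more can be done
None
```

The job is done and handed in at about 52 s of the 210 s allowed; no verdict was reported.

- **Lid:** I lifted it until it pushed back with about 15 N at its stop. The last top picture puts it near 1.72 rad, above the 1.65 needed.
- **Bottles:** Only the orange-based bottle held a ball. I rocked it both ways over the yellow compartment, the ball dropped in, and the bottle is back in its slot. I left the green-based bottle alone because no picture shows red in its neck. Both bottles look upright in the last picture.
- **Cups:** I found three steel cups and put all three in the black compartment; no fourth showed in any picture. The orange look-alike was left alone.
- **Other items:** I saw no movement of the tape measure, screwdriver or water bottle by eye. The gripper finished clear of everything.

**Mismatch:** The third cup ended about 40 mm from where I released it, beside the second and possibly against its flange. It is still inside the rear compartment, at case x 0.072, y 0.019, and I took only one measurement of it. The network that finds balls did not report the red ball in the last top picture, but it is plainly visible there on the yellow floor.

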